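# Put the plate stock away in the light-tight chest

## Robot

A 6-joint arm with a two-finger parallel gripper is mounted at the origin on the work surface. World frame = base frame: x ahead of the robot, y to its left, z up, the work surface at z = 0. Lengths are in mm, angles in rad, forces in N, time in s.
With the tool pointing down it reaches from about 225 to 725 mm from the base axis. Payload 3.1 kg.
Tool frame: the origin (TCP) lies on the mounting face of the last link; the fingertips stand 173 mm ahead of it and the grasp point (between the pads) lies 155 mm ahead of it (robot.finger_overhang is the distance from the TCP to the fingertips, in mm); x points along the fingers, y is the direction in which the jaws open and shut, and the axes are right-handed (so a half turn about x gives the same grasp; the last joint's range is limited). The gripper opens to 85 mm and grips with 20 to 120 N. Pads are 22 mm wide; open, the fingers measure 114 mm over their backs; the gripper's body (76 mm by 85 mm) begins 54 mm behind the grasp point. The pads swing forward as they close: fully open they stand 13 mm farther back than shut.
Start: joints at [1.011, 0.048, 0.099, 1.622, 0, 1.443], TCP at [219.722, 476.802, 404.712] pointing down, gripper open.
Joint ranges: [-2.91, 2.91], [-0.99, 1.94], [-1.21, 1.42], [-2.12, 2.29], [-1.49, 1.47], [-3.14, 3.14]. Speed limits (rad/s): [2.79, 2.79, 3.14, 3.14, 3.14, 3.14].

## Interface

Orientations are given as a unit quaternion [w, x, y, z].
In Python, from cell import readout, eyes, job, robot gives the robot as it stands.
- The arm moves only by the shell command python3 -m creep 'ROWS' [OPENING] [FORCE]. ROWS is a JSON object of lists of equal length, an entry for each row: "translation": the shift along the tool's x, y, z scaled (see below), a list of three; "delta_rot": the turn, a rotation vector about the tool's x, y, z scaled (see below), a list of three. A call has 1 to 8 rows; each row shifts and turns the commanded pose from where the row before left it, along the tool's axes as they then stand; what a row does not reach is not made up. The controller multiplies each number of a shift by 50 mm and each number of a turn by 0.12 rad. A row lasts 1/8 s, in which the tool goes at most 62.5 mm and 10.7 degrees, less where a joint would pass 70% of its speed; a pose out of reach is approached as far as the arm can. A call with a number of a shift or a turn outside -1 to 1 is refused whole. A call with a gripper value outside its range is refused whole. OPENING is the closure, from -1 (fully open) to 1 (shut), set as the call begins (- or left out, the last holds). The fingers move at their own pace and stop on an object; FORCE is the grip in N (left out, the last holds). Time passes only in rows, so rows that do not move let the fingers close. It gives the time, the measured TCP pose, the force and the opening at its end, in the units of the state.
- readout.sense(): the state, without advancing time (a new reading comes with each control period).
- eyes.snapshot(name): name is "scene" or "side" or "wrist"; returns a dict with "pixels" (400x640x3 uint8, blue, green, red), "depth" (400x640 float32, mm along the optical axis (not along the pixel's ray), 0 where there is no reading), "vertical_fov" (degrees; the focal length in pixels is half the picture's height over the tangent of half this angle, whatever the lens; pixels are square), "cx", "cy" (the principal point, pixels), "k1" (the pictures are not rectified: a ray, as slopes to the right and down, at radius r is drawn at 1 + k1 r^2 times it, then the intrinsics apply), "rvec" (rotation vector, rad) and "tvec" (3), from world to camera coordinates, as OpenCV has them; the wrist camera has in their place "tool_from_camera" (4x4, takes a point from camera to tool coordinates, whose origin is the TCP and whose axes are the tool frame's). Camera axes: x right, y down, z forward; pixel columns grow to the right and rows downward; lengths in mm; the calibration is good to about 2 mm. A picture is of the moment at which its call begins: read the wrist's pose just before it.
- job.finish_job(): hands the job in, once; it reports no verdict.
The state is a dict: "t": time; "qpos": joint angles; "joint_velocities": joint speeds; "tau": joint torques, N m; "position": TCP position; "ee_rot": TCP orientation; "ft_force": force on the tool from outside, world axes, zero at the start; "torque": the same for the moment, N m; "grip_width": opening from 0.0 (shut) to 1.0 (fully open).
Only numpy, scipy, OpenCV 4.12 (cv2) and the standard library are available. Lean on these libraries where they do the work, as an engineer would, in place of code of your own. Each camera call takes 0.05 s, during which the arm holds its last target. There are 200 camera calls.

## Task

Wind the hatch of the light-tight chest fully open by pushing the spokes of its star wheel round with the side of the gripper, stand every tin, plate box and film cassette that is on the bench upright in its own nest in the chest (the one whose rim has its shape and size), then wind the hatch fully shut with the star wheel. Move the hatch only by its wheel, never push the hatch itself, and leave the bottles and the beaker where they stand.

Things in the scene. Friction and masses are not known exactly. Their poses are not given: they have to be found in the camera images.
- chest: Fixed plywood chest, open-topped, 232 x 232 mm outside, 216 x 216 mm inside, walls 62 mm high. Origin: centre of its underside on the bench; its yaw is a few degrees either way, its x axis points away from the robot. Holds four nests, 100 mm apart, in two rows of two. Two aluminium hatch rails (top 62 mm high) run 244 mm on beyond its far (+x) side.
- hatch: Flat dark steel sliding hatch on top of the chest, 232 x 220 x 5 mm, its top 69 mm above the bench. Origin: centre of its underside; when shut this lies right over the chest's origin, 64 mm up; it slides along the chest's +x by 225 mm when fully open. It is driven by the star wheel through a rack, 40.2 mm per radian. Not to be pushed directly.
- wheel_centre (a point): Centre of the star wheel, on its vertical axis at mid-height of its spokes, 60 mm above the bench, at (0, -215) mm in the chest's frame. Five spokes 72 degrees apart, 12 mm steel bar ending in 18 mm balls 82 mm from the axis; hub 48 mm across, its top 71 mm up. Under the spokes only a bearing plate 12 mm high and, under the hub, a 40 mm thick post.
- guard_centre (a point): Centre of a fixed clear guard plate over the far side of the wheel, 70 mm (chest x) by 110 mm (chest y), 80 to 84 mm above the bench, centred 70 mm beyond the wheel's axis along the chest's x, on a post at its far edge. It keeps fingers out: spokes can be pushed only on the near half and the sides.
- wheel (a joint): Turn of the star wheel, rad: 0 = hatch fully shut (stop), 5.6 = hatch fully open (stop). Grows as the wheel turns clockwise seen from above (its near side moves to the left, +y). Spokes point at angles -value + k*72 degrees (counter-clockwise from above, from the chest's x axis), k = 0..4. It stays where it is left; turning takes about 0.5 to 0.7 N m, that is about 10 N at mid-spoke.
- big_tin: Round aluminium tin, 48 mm diameter, 46 mm high, dark lid, about 160 g. Origin: centre of its underside, z up when it stands. May be absent.
- small_tin: Round aluminium tin, 32 mm diameter, 46 mm high, dark lid, about 90 g. Origin: centre of its underside, z up. May be absent.
- plate_box: Square carton box with black lid, 46 x 46 mm, 46 mm high, about 180 g. Origin: centre of its underside, z up. May be absent.
- cassette: Black film cassette, an upright slab 68 mm (its x) by 28 mm (its y), 46 mm high, about 150 g. Origin: centre of its underside, z up. May be absent.
- nest_big_tin: Fixed nest of the big tin, in the chest: grey plate 92 x 92 x 4 mm with a white rim 8 mm high, 6 mm thick: a ten-sided ring 58 mm across inside (larger ring). Origin: centre of its underside, 6 mm above the bench; axes parallel to the chest's. A thing in it stands on the plate, its underside 4 mm above this origin. Which of the four places it has varies.
- nest_small_tin: Fixed nest of the small tin, in the chest: grey plate 92 x 92 x 4 mm with a white rim 8 mm high, 6 mm thick: a ten-sided ring 42 mm across inside (smaller ring). Origin: centre of its underside, 6 mm above the bench; axes parallel to the chest's. A thing in it stands on the plate, its underside 4 mm above this origin. Which of the four places it has varies.
- nest_plate_box: Fixed nest of the plate box, in the chest: grey plate 92 x 92 x 4 mm with a white rim 8 mm high, 6 mm thick: a square 56 x 56 mm inside. Origin: centre of its underside, 6 mm above the bench; axes parallel to the chest's. A thing in it stands on the plate, its underside 4 mm above this origin. Which of the four places it has varies.
- nest_cassette: Fixed nest of the cassette, in the chest: grey plate 92 x 92 x 4 mm with a white rim 8 mm high, 6 mm thick: an oblong 78 mm (its x) by 38 mm (its y) inside. Origin: centre of its underside, 6 mm above the bench; axes parallel to the chest's. A thing in it stands on the plate, its underside 4 mm above this origin. Which of the four places it has varies.
- amber_bottle: Bystander: amber glass bottle, 64 mm diameter, 170 mm high. Origin: centre of its underside. Leave alone.
- white_bottle: Bystander: white bottle, 42 mm diameter, 90 mm high. Origin: centre of its underside. Leave alone.
- beaker: Bystander: glass beaker, 72 mm diameter, 70 mm high. Origin: centre of its underside. Leave alone.
Mind the look-alikes: they are no part of the job. Leave any blue or purple look-alike of the cassette alone.

How it is judged:
By the outcome, as a careful person would: the job done as asked, in the order asked, and still so for the second after the job is handed in, with the robot touching nothing.
Of big_tin, small_tin, plate_box, cassette only 2 to 4 are there at a start; the rules pass over those that are not, and their reading is None.
At some moment in a run one of big_tin, plate_box may be knocked a few centimetres aside while the robot is not near it.
Once in a run the grip may slacken for a moment while it holds something.
It also fails if it takes over 210 s, if anything falls off the work surface, if the arm or the gripper's body presses on something with over 40 N, if the wrist force passes 120 N, or if a joint passes its speed limit or range.

## Working session

There is one attempt and no reset: what is moved stays moved. The work goes in short steps, Python scripts to look and compute and a shell command to move; the robot and the scene stay as the last step left them, time stands still between calls to the robot, and variables do not carry over. Pictures are saved under pics/ and viewed, about 12 in all and at most 16, crops included, and the job is handed in when it is done.

```bash
ls; mkdir -p pics; cat > h.py <<'E'
import numpy as np, cv2
from scipy.spatial.transform import Rotation as R
from cell import readout, eyes, job, robot
def snap(name):
    s=readout.sense(); d=eyes.snapshot(name)
    if 'rvec' in d:
        Rm=cv2.Rodrigues(np.array(d['rvec'],float))[0]; t=np.array(d['tvec'],float).ravel()
        d['Rw']=Rm.T; d['o']=-Rm.T@t
    else:
        q=np.array(s['ee_rot']); Rt=R.from_quat(q[[1,2,3,0]]).as_matrix(); T=np.array(d['tool_from_camera'])
        d['Rw']=Rt@T[:3,:3]; d['o']=Rt@T[:3,3]+np.array(s['position'])
    h=d['pixels'].shape[0]; d['f']=h/2/np.tan(np.radians(d['vertical_fov'])/2)
    return d
def rays(d,uv):
    uv=np.atleast_2d(np.array(uv,float)); K=np.array([[d['f'],0,d['cx']],[0,d['f'],d['cy']],[0,0,1]])
    n=cv2.undistortPoints(uv.reshape(-1,1,2),K,np.array([d['k1'],0,0,0,0.])).reshape(-1,2)
    return np.c_[n,np.ones(len(n))]
def onplane(d,uv,z):
    r=rays(d,uv)@d['Rw'].T
    return d['o']+r*((z-d['o'][2])/r[:,2])[:,None]
def cloud(d):
    h,w=d['depth'].shape; u,v=np.meshgrid(np.arange(w),np.arange(h))
    r=rays(d,np.c_[u.ravel(),v.ravel()])*d['depth'].reshape(-1,1)
    return (r@d['Rw'].T+d['o']).reshape(h,w,3)
def proj(d,P):
    P=np.atleast_2d(np.array(P,float)); c=(P-d['o'])@d['Rw']
    n=c[:,:2]/c[:,2:]; n=n*(1+d['k1']*(n**2).sum(1,keepdims=True))
    return n*d['f']+[d['cx'],d['cy']]
def state():
    s=readout.sense(); q=np.array(s['ee_rot']); M=R.from_quat(q[[1,2,3,0]]).as_matrix()
    return s,np.array(s['position']),M
E
python3 - <<'E'
from h import *
s,p,M=state(); print(s['t'],p.round(1),M.round(2).tolist(),s['grip_width'],robot.finger_overhang)
for n in('scene','side','wrist'):
    d=snap(n); cv2.imwrite(f'pics/{n}0.png',d['pixels']); print(n,d['o'].round(),d['Rw'][:,2].round(2),d['f'])
    np.savez(f'{n}0.npz',**d)
E
```

```text
pics
0.0 [219.6 476.6 403.5] [[-0.0, 0.42, 0.91], [-0.0, 0.91, -0.42], [-1.0, -0.0, -0.0]] 0.9983338894745792 173.4
scene [ 998. -699.  569.] [-0.49  0.7  -0.52] 398.81802157203106
side [ 302. -803.  807.] [ 0.21  0.7  -0.68] 445.91202624783665
wrist [150. 510. 373.] [ 0.27 -0.13 -0.95] 296.68433452974
```

View pics/scene0.png

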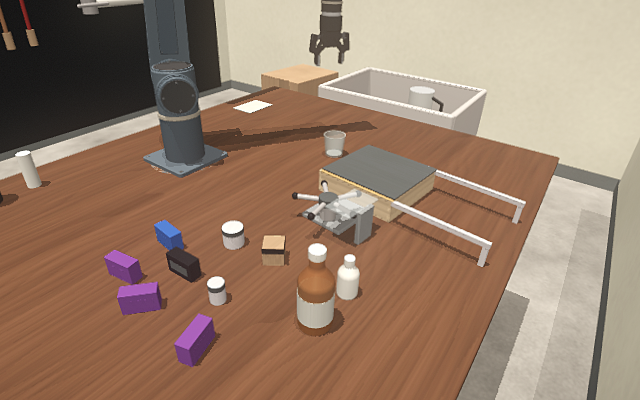

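View pics/side0.png

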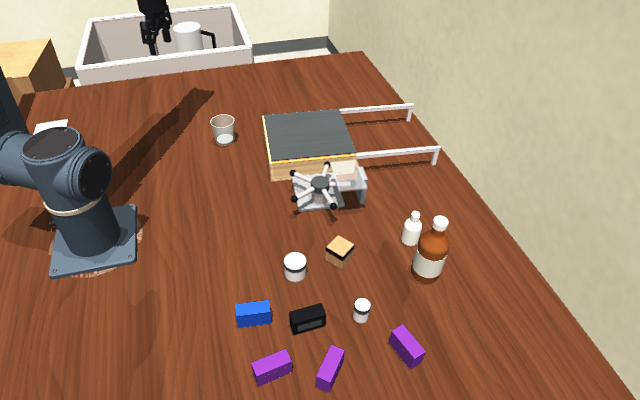

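The black cassette is at side (307,319). Blue (253,314) and purple (271,367; 330,368; 407,346) are the look-alikes, so I leave them. The tins and the carton show odd lids, so I'll enlarge that area.

```bash
python3 - <<'E'
from h import *
d=dict(np.load('side0.npz'))
d2=dict(np.load('scene0.npz'))
a=cv2.resize(d['pixels'][230:340,230:390],(800,550),interpolation=cv2.INTER_CUBIC)
cv2.imwrite('pics/crop1.png',a)
C=cloud(d); 
def comp(m,name):
    n,l,st,c=cv2.connectedComponentsWithStats(m.astype(np.uint8))
    for i in range(1,n):
        if st[i,4]>60:
            P=C[l==i]; top=P[P[:,2]>np.percentile(P[:,2],90)-4]
            (cx,cy),sz,an=cv2.minAreaRect(top[:,:2].astype(np.float32))
            print(name,st[i],'ztop',np.percentile(P[:,2],95).round(1),'c',round(cx),round(cy),'sz',np.round(sz),round(an))
z=C[...,2]; x=C[...,0];y=C[...,1]
ok=(d['depth']>0)&(x>150)&(x<900)&(y>-650)&(y<450)
comp(ok&(z>30)&(z<53)&(y<-110),'obj')
comp(ok&(z>65.5)&(z<73)&(y>-150),'hatch')
comp(ok&(z>53)&(z<66)&(y<-0),'wheel')
comp(ok&(z>68)&(z<76)&(y<-0),'hub')
comp(ok&(z>78)&(z<200),'tall')
E
```

```text
obj [403 223  19  16 126] ztop 52.5 c 722 -204 sz [20. 40.] 51
obj [325 235  29  26 440] ztop 46.9 c 548 -204 sz [49. 47.] 36
obj [284 252  23  22 387] ztop 47.9 c 442 -219 sz [45. 48.] 73
obj [413 255  30  22 203] ztop 52.1 c 709 -309 sz [26. 62.] 50
obj [354 298  17  18 243] ztop 47.3 c 543 -361 sz [32. 32.] 70
obj [235 300  36  21 582] ztop 47.2 c 332 -311 sz [30. 69.] 84
obj [290 303  36  25 566] ztop 47.5 c 433 -351 sz [66. 30.] 2
obj [391 324  35  39 643] ztop 47.7 c 598 -459 sz [30. 68.] 17
obj [316 344  29  42 654] ztop 47.5 c 445 -460 sz [68. 29.] 49
obj [251 349  41  31 702] ztop 47.6 c 344 -430 sz [68. 31.] 9
hatch [ 264  109   92   53 3500] ztop 70.4 c 585 199 sz [226. 230.] 84
hatch [210 114  25  16  97] ztop 71.8 c 357 318 sz [70. 74.] 22
hatch [311 172  20  18 212] ztop 71.6 c 563 -13 sz [59. 47.] 26
wheel [291 182  46  28 291] ztop 65.6 c 532 -47 sz [ 92. 108.] 74
wheel [405 219  17  13 119] ztop 65.2 c 726 -201 sz [26. 35.] 61
wheel [415 252  29  19 123] ztop 65.4 c 708 -310 sz [24. 61.] 49
hub [311 177  19  12 152] ztop 72.0 c 557 -19 sz [47. 38.] 1
hub [416 248  30  18  79] ztop 75.7 c 708 -307 sz [27. 62.] 45
tall [329 160  38  33 909] ztop 85.1 c 631 -21 sz [115.  79.] 84
tall [410 212  10   9  70] ztop 90.0 c 728 -196 sz [19. 18.] 65
tall [ 417  215   32   48 1027] ztop 170.3 c 722 -294 sz [27. 28.] 2
```

View pics/crop1.png

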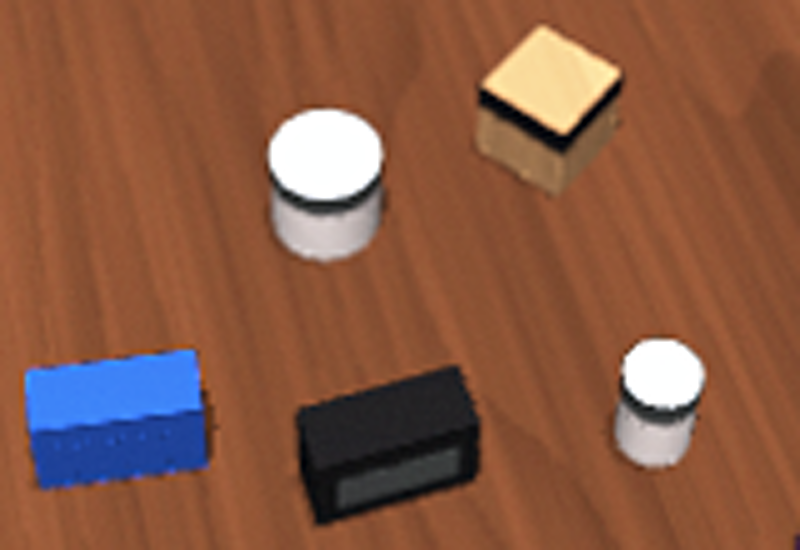

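The crop shows the tins and box upright, with the lid band near the top: big tin at (325,180), box (550,100), small tin (660,400). The black cassette at (390,440) has a window; the blue one is the look-alike. Next I'll fit the chest pose and plan the first stroke.

```bash
cat > ch.py <<'E'
from h import *
YAW=None
def fit():
    d=dict(np.load('side0.npz')); C=cloud(d); x,y,z=C[...,0],C[...,1],C[...,2]
    m=((d['depth']>0)&(z>66)&(z<73)&(y>60)&(y<340)&(x>430)&(x<740)).astype(np.uint8)
    n,l,st,c=cv2.connectedComponentsWithStats(m); i=1+st[1:,4].argmax(); mm=(l==i).astype(np.uint8)
    cn=max(cv2.findContours(mm,0,2)[0],key=cv2.contourArea)
    q=cv2.approxPolyDP(cn,8,True).reshape(-1,2)
    return q,onplane(d,q,69)
if __name__=='__main__':
    q,P=fit(); print(q.tolist(),P.round(1).tolist())
    d=dict(np.load('side0.npz'))
    hub=onplane(d,[[320,183.5]],71); print('hub guess',hub.round())
    a=np.radians(-6); Rc=np.array([[np.cos(a),-np.sin(a)],[np.sin(a),np.cos(a)]])
    C0=P[:,:2].mean(0) if len(P)==4 else np.array([585,199]); W=C0+Rc@[0,-215]; print('C0',C0,'W',W)
    for k in range(5):
        t=np.radians(72*k)-6*np.pi/180; print(k,proj(d,[[W[0]+82*np.cos(t),W[1]+82*np.sin(t),60]]).round(0).tolist(),end=' ')
    print('hub px',proj(d,[[W[0],W[1],71]]).round(1))
E
python3 ch.py; python3 - <<'E'
import cv2
a=cv2.imread('pics/side0.png')[95:225,245:385]; cv2.imwrite('pics/crop2.png',cv2.resize(a,None,fx=4,fy=4,interpolation=cv2.INTER_CUBIC))
E
```

```text
[[355, 150], [338, 109], [264, 115], [273, 161]] [[687.3, 85.6, 69.0], [707.2, 291.6, 69.0], [482.8, 316.2, 69.0], [462.9, 96.2, 69.0]]
hub guess [[556. -22.  71.]]
C0 [585.05680118 197.41448632] W [562.58318158 -16.40772118]
0 [[354.0, 181.0]] 1 [[326.0, 164.0]] 2 [[293.0, 175.0]] 3 [[298.0, 201.0]] 4 [[338.0, 205.0]] hub px [[321.9 181.5]]
```

View pics/crop2.png

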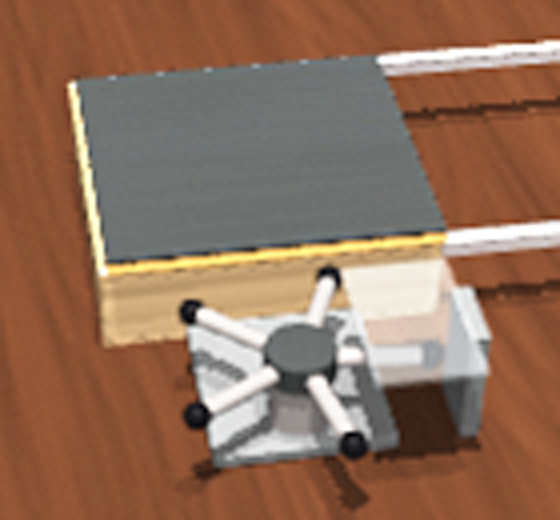

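```bash
python3 -m creep '{"translation":[[0,0,0],[0,0,0],[0,0,0]],"delta_rot":[[-0.91,0,0],[-0.91,0,0],[-0.91,0,0]]}' 1 40
python3 -m creep '{"translation":[[0,-0.64,0.453],[0,-0.64,0.453],[0,-0.64,0.453],[0,-0.64,0.453],[0,-0.64,0.453],[0,-0.64,0.453],[0,-0.64,0.453],[0,-0.64,0.453]],"delta_rot":[[0,0,0],[0,0,0],[0,0,0],[0,0,0],[0,0,0],[0,0,0],[0,0,0],[0,0,0]]}'
python3 -m creep '{"translation":[[0,-0.64,0.453],[0,-0.64,0.453],[0,-0.64,0.453],[0,-0.64,0.453],[0,-0.64,0.453],[0,-0.64,0.453],[0,-0.64,0.453],[0,-0.64,0.453]],"delta_rot":[[0,0,0],[0,0,0],[0,0,0],[0,0,0],[0,0,0],[0,0,0],[0,0,0],[0,0,0]]}'
cat >> ch.py <<'E'
A=np.radians(-6); RC=np.array([[np.cos(A),-np.sin(A)],[np.sin(A),np.cos(A)]])
W=np.array([559.5,-16.])
def rel():
    s,p,M=state(); r=RC.T@(p[:2]-W); yaw=np.degrees(np.arctan2(M[1,2],M[0,2]))
    print('t',round(s['t'],2),'p',p.round(1),'rel wheel',r.round(1),'ang',np.degrees(np.arctan2(r[1],r[0])).round(0),'yaw',yaw.round(2),'tilt',M[:,0].round(3),'F',np.round(s['ft_force'],1),'g',round(s['grip_width'],3)); return r,p
def arc(r0,a0,a1,step):
    a=np.radians(np.linspace(a0,a1,int(np.ceil(abs(a1-a0)/step))+1)); P=r0*np.c_[np.sin(a),np.cos(a)]
    print((np.diff(P,axis=0)/50).round(2).tolist())
E
sed -i '/__main__/,/hub px/d' ch.py
python3 - <<'E'
from ch import *
rel(); d=snap('wrist'); cv2.imwrite('pics/w1.png',d['pixels']); print(proj(d,[[*W,71],[526,-72,40]]).round())
arc(64,245,77,14)
E
```

```text
t: 0.52
position: [219.7, 476.7, 404.2]
ee_rot: [0.706, 0.035, 0.706, -0.036]
ft_force: [-0.9, 0.9, 0.3]
grip_width: 0.376
t: 1.52
position: [373.7, 202.2, 404.4]
ee_rot: [0.706, 0.037, 0.706, -0.037]
ft_force: [-0.6, -0.9, 0.2]
grip_width: -0.001
t: 2.52
position: [527.3, -71.3, 404.2]
ee_rot: [0.706, 0.037, 0.706, -0.037]
ft_force: [-0.1, 0.3, -0.1]
grip_width: -0.002
t 2.52 p [527.3 -71.3 404.2] rel wheel [-26.2 -58.4] ang -114.0 yaw -5.98 tilt [-0.001  0.    -1.   ] F [-0.1  0.3 -0.1] g -0.002
[[365. 203.]
 [310. 172.]]
[[0.17, -0.26], [0.22, -0.22], [0.27, -0.16], [0.3, -0.09], [0.31, -0.01], [0.31, 0.06], [0.28, 0.14], [0.24, 0.2], [0.18, 0.25], [0.12, 0.29], [0.04, 0.31], [-0.03, 0.31]]
```

View pics/w1.png

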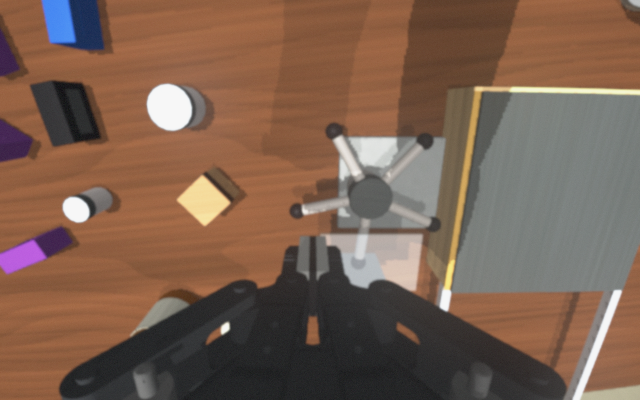

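The wrist picture shows the hub at (370,193), a few mm nearer than predicted. The box is at (206,198), the big tin at (170,107), the small tin at (78,208) and the cassette at (65,112). I'll correct W from both views.

```bash
python3 - <<'E'
from ch import *
d=snap('wrist'); print(onplane(d,[[370,192]],71), onplane(d,[[334,131],[425,141],[434,224],[297,211],[359,264]],60).round(1).tolist())
d=dict(np.load('side0.npz')); print(onplane(d,[[319.5,181]],71))
d=dict(np.load('scene0.npz')); print(proj(d,[[555,-14,71],[559.5,-16,71]]))
E
```

```text
[[549.78138654 -15.32754105  71.        ]] [[483.4, -47.3, 60.0], [503.6, 46.8, 60.0], [599.3, 57.6, 60.0], [566.9, -96.1, 60.0], [641.6, -30.8, 60.0]]
[[557.47686068 -13.0231361   71.        ]]
[[326.61321116 196.28908257]
 [327.69831157 197.24249325]]
```

```bash
sed -i 's/W=np.array.*/W=np.array([558,-14.])/' ch.py
python3 -m creep '{"translation":[[0.76,0,0],[0.76,0,0],[0.76,0,0],[0.76,0,0],[0.76,0,0],[0,0,0]],"delta_rot":[[0,0,0],[0,0,0],[0,0,0],[0,0,0],[0,0,0],[0,0,0]]}'
python3 -m creep '{"translation":[[0,0.17,-0.26],[0,0.22,-0.22],[0,0.27,-0.16],[0,0.3,-0.09],[0,0.31,-0.01],[0,0.31,0.06]],"delta_rot":[[0,0,0],[0,0,0],[0,0,0],[0,0,0],[0,0,0],[0,0,0]]}'
python3 -m creep '{"translation":[[0,0.28,0.14],[0,0.24,0.2],[0,0.18,0.25],[0,0.12,0.29],[0,0.04,0.31],[0,-0.03,0.31],[0,0,0]],"delta_rot":[[0,0,0],[0,0,0],[0,0,0],[0,0,0],[0,0,0],[0,0,0],[0,0,0]]}'
python3 - <<'E'
from ch import *
rel(); d=snap('side'); cv2.imwrite('pics/s2.png',cv2.resize(d['pixels'][80:240,230:460],None,fx=3,fy=3))
E
```

```text
t: 3.38
position: [524.3, -69.0, 210.7]
ee_rot: [0.703, 0.037, 0.709, -0.036]
ft_force: [-0.8, -0.2, 0.9]
grip_width: -0.003
t: 4.12
position: [502.3, 9.0, 218.1]
ee_rot: [0.708, 0.033, 0.704, -0.043]
ft_force: [-1.7, -13.2, 0.8]
grip_width: 0.002
t: 5.0
position: [577.1, 46.2, 214.4]
ee_rot: [0.703, 0.037, 0.71, -0.037]
ft_force: [-7.3, -0.1, -0.9]
grip_width: 0.001
t 5.0 p [577.1  46.2 214.4] rel wheel [12.7 61.8] ang 78.0 yaw -5.97 tilt [-0.01  0.   -1.  ] F [-7.3 -0.1 -0.9] g 0.001
```

View pics/s2.png

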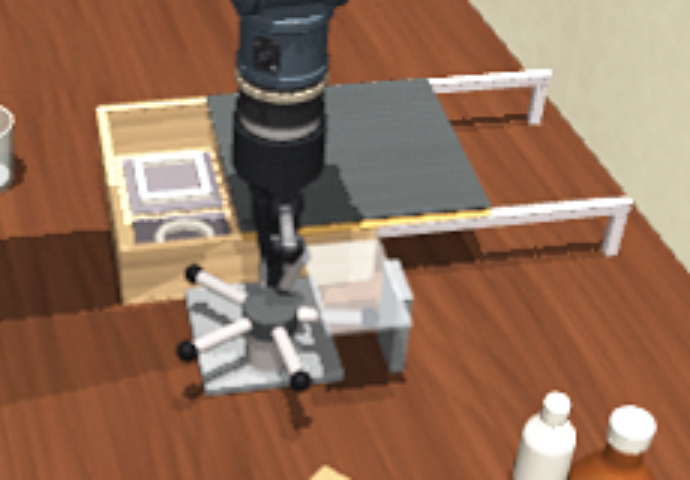

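```bash

python3 -m creep '{"translation":[[0,0,-0.16],[-0.8,0,0],[-0.8,0,0],[0,-0.6,-0.16],[0,-0.6,-0.16],[0,-0.6,-0.16],[0,-0.6,-0.14],[0,0,0]],"delta_rot":[[0,0,0],[0,0,0],[0,0,0],[0,0,0],[0,0,0],[0,0,0],[0,0,0],[0,0,0]]}'
python3 -m creep '{"translation":[[0.8,0,0],[0.8,0,0],[0,0.17,-0.26],[0,0.22,-0.22],[0,0.27,-0.16],[0,0.3,-0.09],[0,0.31,-0.01],[0,0.31,0.06]],"delta_rot":[[0,0,0],[0,0,0],[0,0,0],[0,0,0],[0,0,0],[0,0,0],[0,0,0],[0,0,0]]}'
python3 -m creep '{"translation":[[0,0.28,0.14],[0,0.24,0.2],[0,0.18,0.25],[0,0.12,0.29],[0,0.04,0.31],[0,-0.03,0.31],[0,0,0]],"delta_rot":[[0,0,0],[0,0,0],[0,0,0],[0,0,0],[0,0,0],[0,0,0],[0,0,0]]}'
python3 -m creep '{"translation":[[0,0,-0.16],[-0.8,0,0],[-0.8,0,0],[0,-0.6,-0.16],[0,-0.6,-0.16],[0,-0.6,-0.16],[0,-0.6,-0.14],[0,0,0]],"delta_rot":[[0,0,0],[0,0,0],[0,0,0],[0,0,0],[0,0,0],[0,0,0],[0,0,0],[0,0,0]]}'
python3 - <<'E'
from ch import *
rel(); d=snap('side'); cv2.imwrite('pics/s3.png',cv2.resize(d['pixels'][80:240,230:460],None,fx=3,fy=3))
E
```

```text
t: 6.05
position: [528.5, -70.9, 296.8]
ee_rot: [0.708, 0.037, 0.705, -0.038]
ft_force: [-0.7, -0.4, 0.7]
grip_width: 0.001
t: 7.05
position: [504.2, 9.5, 218.1]
ee_rot: [0.708, 0.033, 0.704, -0.043]
ft_force: [-2.7, -14.7, -1.5]
grip_width: 0.002
t: 7.92
position: [579.6, 46.9, 215.1]
ee_rot: [0.703, 0.037, 0.709, -0.037]
ft_force: [-7.4, -0.2, -1.7]
grip_width: -0.003
t: 8.93
position: [530.8, -70.4, 297.4]
ee_rot: [0.708, 0.037, 0.704, -0.038]
ft_force: [0.2, 0.6, 0.5]
grip_width: 0.004
t 8.93 p [530.8 -70.4 297.4] rel wheel [-21.2 -59. ] ang -110.0 yaw -6.1 tilt [ 0.005 -0.001 -1.   ] F [0.2 0.6 0.5] g 0.004
```

View pics/s3.png

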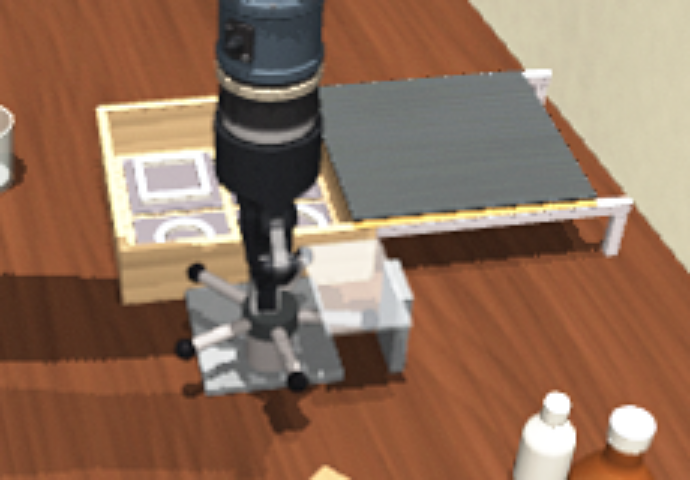

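```bash

python3 -m creep '{"translation":[[0.8,0,0],[0.8,0,0],[0,0.15,-0.26],[0,0.2,-0.22],[0,0.12,-0.09],[0,0.13,-0.08],[0,0.13,-0.06]],"delta_rot":[[0,0,0],[0,0,0],[0,0,0],[0,0,0],[0,0,0],[0,0,0],[0,0,0]]}'
for i in 1 2; do python3 -m creep '{"translation":[[0,0.08,-0.02],[0,0,0]],"delta_rot":[[0,0,0],[0,0,0]]}'; done
python3 - <<'E'
from ch import *
rel(); d=snap('side'); C=cloud(d);z=C[...,2]
m=(z>66)&(z<73)&(C[...,1]>60)&(C[...,0]>600)&(C[...,0]<950)&(d['depth']>0)
P=C[m][:,:2]; r=(P-[585,197.4])@RC; print('hatch x range',np.percentile(r[:,0],[1,99]).round(1),'y',np.percentile(r[:,1],[1,99]).round(1))
E
```

```text
t: 9.85
position: [501.6, -31.4, 217.7]
ee_rot: [0.71, 0.034, 0.703, -0.041]
ft_force: [5.2, -9.8, -3.4]
grip_width: -0.001
t: 10.1
position: [500.8, -26.9, 217.9]
ee_rot: [0.709, 0.034, 0.703, -0.04]
ft_force: [3.4, -7.7, -2.0]
grip_width: -0.003
t: 10.35
position: [500.7, -24.9, 218.0]
ee_rot: [0.709, 0.032, 0.703, -0.043]
ft_force: [3.9, -15.6, -4.1]
grip_width: 0.003
t 10.35 p [500.7 -24.9 218. ] rel wheel [-55.9 -16.9] ang -163.0 yaw -6.13 tilt [ 0.009 -0.016 -1.   ] F [  3.9 -15.6  -4.1] g 0.003
hatch x range [104.7 334.7] y [-108.   110.3]
```

```bash

for i in 1 2 3; do python3 -m creep '{"translation":[[0,0.08,0.01],[0,0,0]],"delta_rot":[[0,0,0],[0,0,0]]}'; done
python3 - <<'E'
from ch import *
rel(); d=snap('side'); C=cloud(d);z=C[...,2]
m=(z>66)&(z<73)&(C[...,1]>60)&(C[...,0]>600)&(C[...,0]<950)&(d['depth']>0)
P=C[m][:,:2]; r=(P-[585,197.4])@RC; print('hatch x range',np.percentile(r[:,0],[1,99]).round(1),'y',np.percentile(r[:,1],[1,99]).round(1))
E
```

```text
t: 10.65
position: [501.1, -23.3, 218.1]
ee_rot: [0.709, 0.03, 0.703, -0.047]
ft_force: [1.9, -23.9, -3.8]
grip_width: -0.002
t: 10.9
position: [501.5, -21.7, 218.1]
ee_rot: [0.708, 0.028, 0.704, -0.051]
ft_force: [-1.1, -32.6, -2.4]
grip_width: 0.001
t: 11.15
position: [501.9, -20.1, 218.1]
ee_rot: [0.707, 0.025, 0.704, -0.055]
ft_force: [-3.4, -41.7, -1.2]
grip_width: -0.004
t 11.15 p [501.9 -20.1 218.1] rel wheel [-55.1 -12. ] ang -168.0 yaw -6.51 tilt [ 0.002 -0.042 -0.999] F [ -3.4 -41.7  -1.2] g -0.004
hatch x range [105.2 334.8] y [-107.3  109.7]
```

```bash

python3 -m creep '{"translation":[[0,-0.5,0],[0,-0.1,0],[-0.9,0,0],[-0.9,0,0],[-0.9,0,0],[-0.9,0,0],[0,0,0]],"delta_rot":[[0,0,0],[0,0,0],[0,0,0],[0,0,0],[0,0,0],[0,0,0],[0,0,0]]}'
python3 -m creep '{"translation":[[0,0.8,0],[0,0.8,0],[0,0.8,0],[0,0.8,0],[0,0.8,0],[0,0.8,0],[0,0,0],[0,0,0]],"delta_rot":[[0,0,0],[0,0,0],[0,0,0],[0,0,0],[0,0,0],[0,0,0],[0,0,0],[0,0,0]]}' -1
python3 - <<'E'
from ch import *
rel(); d=snap('wrist'); cv2.imwrite('pics/w4.png',d['pixels']); np.savez('w4.npz',**d)
E
```

```text
t: 12.08
position: [498.8, -38.3, 401.2]
ee_rot: [0.71, 0.036, 0.702, -0.037]
ft_force: [0.8, 0.2, 0.0]
grip_width: -0.002
t: 13.08
position: [522.3, 199.8, 394.4]
ee_rot: [0.706, 0.036, 0.706, -0.037]
ft_force: [0.0, -0.7, 0.6]
grip_width: 0.997
t 13.07 p [522.3 199.8 394.4] rel wheel [-57.8 208.9] ang 105.0 yaw -5.9 tilt [-0.001 -0.    -1.   ] F [ 0.  -0.7  0.6] g 0.997
```

View pics/w4.png

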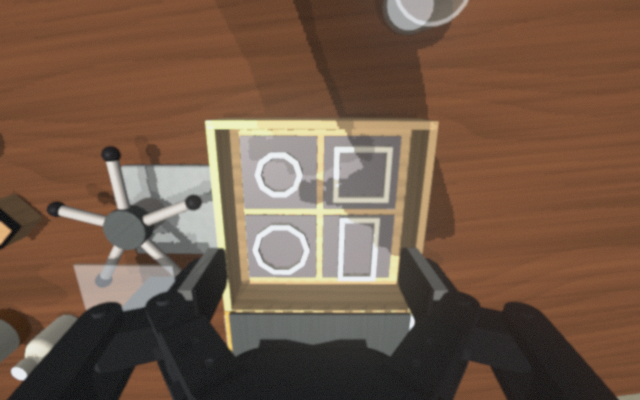

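Fully open. Nests in the picture are the small ring at (278,175), the square at (361,175), the big ring at (281,250) and the oblong, long along chest x, at (358,250). I'll measure them and move on to look at the objects.

```bash
python3 - <<'E'
from ch import *
d=dict(np.load('w4.npz')); g=cv2.cvtColor(d['pixels'],cv2.COLOR_BGR2HSV)
res=[]
for n,(u,v) in dict(small=(278,175),box=(361,175),big=(281,250),cas=(358,250)).items():
    m=((g[...,2]>140)&(g[...,1]<35)).astype(np.uint8); b=np.zeros_like(m); b[v-37:v+37,u-38:u+38]=1; m&=b
    cs=max(cv2.findContours(m,0,2)[0],key=lambda c:cv2.boundingRect(c)[2]*cv2.boundingRect(c)[3])
    P=onplane(d,cs.reshape(-1,2),16)[:,:2].astype(np.float32); r=cv2.minAreaRect(P); print(n,np.round(r[0],1),np.round(r[1],1),round(r[2],1)); res.append(r[0])
res=np.array(res); c=res.mean(0); print('centre',c, 'rel',((res-c)@RC).round(1).tolist())
v=res[[2,3]].mean(0)-res[[0,1]].mean(0); w=res[[1,3]].mean(0)-res[[0,2]].mean(0); print(np.degrees(np.arctan2(v[1],v[0])),np.degrees(np.arctan2(-w[0],w[1])))
print('beaker etc; wheel hub', onplane(d,[[126,228]],71), 'balls',onplane(d,[[111,154],[57,210],[194,202],[103,281]],60).round(0).tolist())
E
```

```text
small [523.2 160.1] [88.2 86.1] 84.1
box [532.9 254.7] [81.  86.1] 84.2
big [619.  150.3] [88.5 87.9] 84.3
cas [632.2 247.7] [88.4 93.9] 84.0
centre [576.84921265 203.19870758] rel [[-48.8, -48.4], [-49.1, 46.6], [47.5, -48.2], [50.4, 50.1]]
-4.921416235333572 -6.798927543743731
beaker etc; wheel hub [[553.12350909  -5.06545681  71.        ]] balls [[474.0, -5.0, 60.0], [528.0, -86.0, 60.0], [535.0, 71.0, 60.0], [622.0, -62.0, 60.0]]
```

```bash

python3 -m creep '{"translation":[[-0.6,-0.9,-0.2],[0,-1,-0.2],[0,-1,-0.2],[0,-1,-0.2],[0,-1,-0.2],[0,-1,-0.2],[0,-1,-0.2],[0,-1,-0.2]],"delta_rot":[[0,0,0],[0,0,0],[0,0,0],[0,0,0],[0,0,0],[0,0,0],[0,0,0],[0,0,0]]}'
python3 -m creep '{"translation":[[0,-1,-0.2],[0,-0.5,0],[0,0,0],[0,0,0]],"delta_rot":[[0,0,0],[0,0,0],[0,0,0],[0,0,0]]}'
python3 - <<'E'
from ch import *
rel(); d=snap('wrist'); cv2.imwrite('pics/w5.png',d['pixels']); np.savez('w5.npz',**d)
E
```

```text
t: 14.12
position: [400.7, -187.3, 425.0]
ee_rot: [0.706, 0.037, 0.706, -0.038]
ft_force: [0.3, 0.4, 0.6]
grip_width: 1.0
t: 14.62
position: [384.0, -258.5, 424.8]
ee_rot: [0.706, 0.037, 0.706, -0.037]
ft_force: [-0.5, 0.1, -0.4]
grip_width: 1.003
t 14.62 p [ 384.  -258.5  424.8] rel wheel [-147.4 -261.4] ang -119.0 yaw -6.02 tilt [ 0.     0.001 -1.   ] F [-0.5  0.1 -0.4] g 1.003
```

View pics/w5.png

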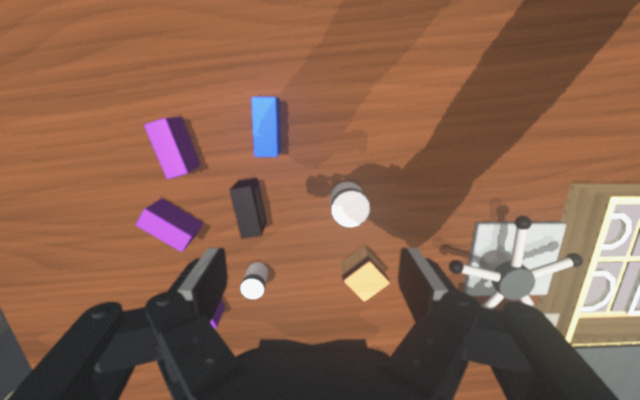

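```bash
cat > m.py <<'E'
from ch import *
def nests(d,seeds,z=14):
    """hole of each rim: the plate region inside the white ring, and the ring's outer contour"""
    g=cv2.cvtColor(d['pixels'],cv2.COLOR_BGR2HSV); L=d['pixels'].min(2).astype(int)
    out=[]
    for n,(u,v) in seeds.items():
        med=np.median(L[v-6:v+7,u-6:u+7]); ok=(abs(L-med)<28).astype(np.uint8)
        ff=np.zeros((L.shape[0]+2,L.shape[1]+2),np.uint8)
        img=cv2.medianBlur(L.astype(np.uint8),3); cv2.floodFill(img,ff,(u,v),0,25,25,4|cv2.FLOODFILL_FIXED_RANGE|cv2.FLOODFILL_MASK_ONLY|(1<<8))
        c=max(cv2.findContours(ff[1:-1,1:-1],0,2)[0],key=cv2.contourArea)
        r=cv2.minAreaRect(onplane(d,c.reshape(-1,2),z)[:,:2].astype(np.float32)); print(n,np.round(r[0],1),np.round(r[1],1),round(r[2],1)); out.append(r[0])
    return np.array(out)
def blobs(d,m,z,amin=150):
    m=cv2.morphologyEx(m.astype(np.uint8),cv2.MORPH_OPEN,np.ones((3,3))); 
    for c in cv2.findContours(m,0,2)[0]:
        if cv2.contourArea(c)<amin: continue
        P=onplane(d,c.reshape(-1,2),z)[:,:2].astype(np.float32); r=cv2.minAreaRect(P)
        print('px',cv2.boundingRect(c),'c',np.round(r[0],1),'sz',np.round(r[1],1),'ang',round(r[2],1))
E
python3 - <<'E'
from m import *
d=dict(np.load('w4.npz')); r=nests(d,dict(small=(278,178),box=(361,175),big=(281,250),cas=(358,250)))
print(r.mean(0),((r-r.mean(0))@RC).round(1).tolist())
d=dict(np.load('w5.npz')); g=cv2.cvtColor(d['pixels'],cv2.COLOR_BGR2HSV); L=d['pixels'].min(2); H,S,V=g[...,0],g[...,1],g[...,2]
roi=np.zeros(L.shape,bool); roi[170:305,200:395]=1
print('white'); blobs(d,roi&(L>200),46)
print('tan'); blobs(d,roi&(H>12)&(H<25)&(V>190)&(S>60),46)
print('black'); blobs(d,roi&(V<60),46)
E
```

```text
small [524.3 159.2] [41.3 40.9] 84.1
box [534.3 260.4] [55.1 54.6] 84.2
big [624.3 150.2] [56.7 53.3] 30.9
cas [635.1 250.6] [39.3 78.8] 84.0
[579.51077271 205.09725952] [[-50.1, -51.4], [-50.7, 50.3], [50.2, -49.9], [50.6, 51.1]]
white
px (241, 279, 23, 20) c [ 540.5 -356.2] sz [30.3 30.8] ang 81.0
px (332, 192, 37, 35) c [ 438.7 -214.9] sz [44.7 45.5] ang 37.7
tan
px (344, 262, 46, 40) c [ 546.2 -199.7] sz [46.7 45.7] ang 35.8
black
px (200, 250, 26, 55) c [ 518.8 -406.6] sz [34.1 88.5] ang 77.2
```

```bash
python3 - <<'E'
from m import *
for f,roi_ in (('scene0',(215,300,160,290)),('side0',(230,330,280,375))):
    d=dict(np.load(f+'.npz')); g=cv2.cvtColor(d['pixels'],cv2.COLOR_BGR2HSV); L=d['pixels'].min(2); H,S,V=g[...,0],g[...,1],g[...,2]
    roi=np.zeros(L.shape,bool); a=roi_; roi[a[0]:a[1],a[2]:a[3]]=1
    print(f); blobs(d,roi&(L>215),46,60); print('tan'); blobs(d,roi&(H>12)&(H<25)&(V>190)&(S>60),46,100)
    print('black'); blobs(d,roi&(V<70),46,100)
E
```

```text
scene0
px (208, 277, 16, 11) c [ 541.9 -357.8] sz [28.1 26.3] ang 37.8
px (222, 221, 21, 13) c [ 439.9 -216.1] sz [44.4 44.3] ang 0.5
tan
px (262, 235, 23, 14) c [ 546.8 -200.2] sz [44.9 44.4] ang 37.7
black
px (166, 248, 35, 34) c [ 454.3 -356.8] sz [ 45.1 113.9] ang 78.5
side0
px (355, 298, 15, 13) c [ 543. -360.] sz [27.8 28.6] ang 74.4
px (284, 252, 22, 18) c [ 440.7 -218.7] sz [46.2 45.4] ang 74.9
tan
px (327, 236, 25, 20) c [ 548.7 -203.7] sz [46.5 45. ] ang 36.0
black
px (289, 304, 37, 26) c [ 429.9 -362.1] sz [73.2 50.6] ang 2.2
```

```bash

python3 -m creep '{"translation":[[0,0.476,0.513],[0,0.476,0.513],[0.8,0,0],[0.8,0,0],[0.8,0,0],[0.8,0,0],[0.8,0,0],[0.8,0,0]],"delta_rot":[[0,0,0],[0,0,0],[0,0,0],[0,0,0],[0,0,0],[0,0,0],[0,0,0],[0,0,0]]}' -1
python3 -m creep '{"translation":[[0,0,0],[0,0,0]],"delta_rot":[[0,0,0],[0,0,0]]}'
python3 -m creep '{"translation":[[0,0,0],[0,0,0],[0,0,0],[0,0,0],[0,0,0],[0,0,0]],"delta_rot":[[0,0,0],[0,0,0],[0,0,0],[0,0,0],[0,0,0],[0,0,0]]}' 1 60
python3 -m creep '{"translation":[[-0.8,0,0],[-0.8,0,0],[-0.8,0,0],[0,0,0]],"delta_rot":[[0,0,0],[0,0,0],[0,0,0],[0,0,0]]}'
```

```text
t: 15.68
position: [440.7, -215.5, 183.8]
ee_rot: [0.706, 0.036, 0.706, -0.036]
ft_force: [0.4, 0.3, -0.6]
grip_width: 0.998
t: 15.92
position: [441.2, -216.5, 186.3]
ee_rot: [0.707, 0.036, 0.706, -0.037]
ft_force: [0.3, -0.3, 0.7]
grip_width: 1.001
t: 16.68
position: [441.4, -217.5, 186.8]
ee_rot: [0.707, 0.036, 0.705, -0.037]
ft_force: [1.0, -0.1, 6.4]
grip_width: 0.545
t: 17.18
position: [441.6, -217.7, 308.5]
ee_rot: [0.708, 0.035, 0.704, -0.038]
ft_force: [0.4, -0.5, -2.4]
grip_width: 0.548
```

```bash

python3 -m creep '{"translation":[[-0.3,0.766,0.29],[0,0.766,0.29],[0,0.766,0.29],[0,0.766,0.29],[0,0.766,0.29],[0,0.766,0.29],[0,0.766,0.29],[0,0.766,0.29]],"delta_rot":[[0,0,0],[0,0,0],[0,0,0],[0,0,0],[0,0,0],[0,0,0],[0,0,0],[0,0,0]]}'
python3 -m creep '{"translation":[[0,0.766,0.29],[0,0.766,0.29],[0.3,0,0],[0,0,0]],"delta_rot":[[0,0,0],[0,0,0],[0,0,0],[0,0,0]]}'
python3 - <<'E'
from ch import *
rel(); d=snap('wrist'); np.savez('w6.npz',**d); a=d['pixels']
e=snap('side'); b=cv2.resize(e['pixels'][60:220,240:440],(640,512))
cv2.imwrite('pics/w6.png',cv2.resize(np.vstack([a,b[:350]]),None,fx=.78,fy=.78))
E
```

```text
t: 18.18
position: [587.6, 77.0, 316.9]
ee_rot: [0.705, 0.037, 0.708, -0.037]
ft_force: [0.4, -0.4, -2.3]
grip_width: 0.547
t: 18.68
position: [623.3, 148.7, 300.3]
ee_rot: [0.703, 0.036, 0.709, -0.037]
ft_force: [0.2, -0.3, -1.5]
grip_width: 0.546
t 18.68 p [623.3 148.7 300.3] rel wheel [ 47.9 168.7] ang 74.0 yaw -5.95 tilt [-0.008 -0.002 -1.   ] F [ 0.2 -0.3 -1.5] g 0.546
```

View pics/w6.png

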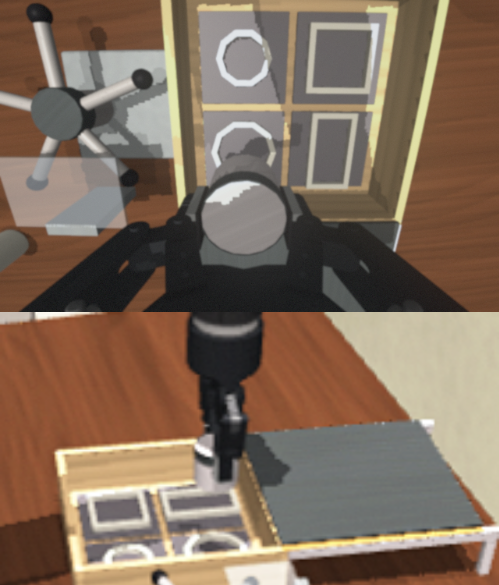

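The tin is held. The rims are seen at (243,58) small, (340,57) square and (333,150) oblong. I'll re-measure the nests from this closer view.

```bash
python3 - <<'E'
from m import *
d=dict(np.load('w6.npz')); r=nests(d,dict(small=(312,80),box=(436,73),cas=(427,192)))
rel_=np.array([[-50,-50],[-50,50],[50,50]])@RC.T
c=(r-rel_); print(c.round(1)); c=c.mean(0); print('big nest',c+RC@[50,-50])
E
```

```text
small [523.3 163.3] [50.9 40.9] 84.1
box [533.7 261. ] [56.1 55.9] 84.2
cas [634.9 250.3] [37.7 77.7] 84.0
[[578.2 207.8]
 [578.1 206. ]
 [580.  205.8]]
big nest [623.28915361 151.60110544]
```

```bash
python3 - <<'E'
from m import *
d=dict(np.load('w6.npz')); p=onplane(d,[[313.5,278],[303.5,278]],160)[:,:2]
print(((p-[623.3,148.7])@RC).round(2), d['cx'], np.array(d['tool_from_camera']).round(3).tolist())
E
```

```text
[[-6.81  1.64]
 [-6.8  -2.61]] 312.38439857665554 [[-0.001, -0.297, 0.955, 30.747], [1.0, 0.001, 0.001, 1.337], [-0.001, 0.955, 0.297, -76.735], [0.0, 0.0, 0.0, 1.0]]
```

```bash

python3 -m creep '{"translation":[[0.5,0.03,0.06],[0.5,0,0],[0.5,0,0],[0.3,0,0],[0.1,0,0],[0.1,0,0],[0,0,0],[0,0,0]],"delta_rot":[[0,0,0],[0,0,0],[0,0,0],[0,0,0],[0,0,0],[0,0,0],[0,0,0],[0,0,0]]}'
python3 -c "
from ch import *
rel(); d=snap('wrist'); cv2.imwrite('pics/w7.png',d['pixels'])"
```

```text
t: 19.77
position: [628.1, 150.3, 205.7]
ee_rot: [0.707, 0.037, 0.706, -0.037]
ft_force: [0.3, 0.6, -2.5]
grip_width: 0.545
t 19.77 p [628.1 150.3 205.7] rel wheel [ 52.5 170.7] ang 73.0 yaw -5.97 tilt [ 0.002  0.    -1.   ] F [ 0.3  0.6 -2.5] g 0.545
```

View pics/w7.png

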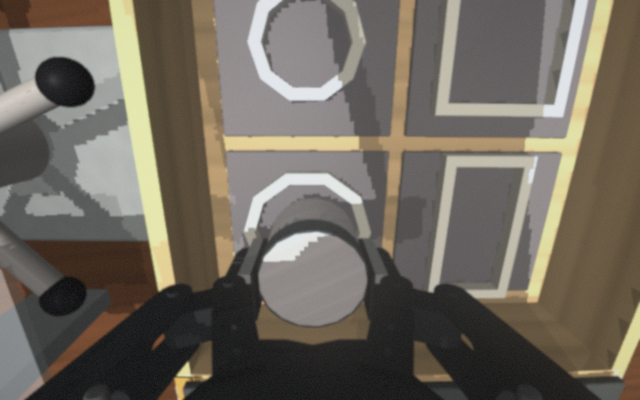

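The tin (313,278) is just above the big ring (white arc 246–368, about column 307). I'll check the offset numerically.

```bash
python3 - <<'E'
from m import *
d=snap('wrist'); s,p,M=state()
r=nests(d,dict(small=(307,55),cas=(478,225)))
for q,o in zip(r,[[-50,-50],[50,50]]): print((RC.T@(q-p[:2])-np.array(o)+[50,-50]).round(1))
g=d['pixels'].min(2); m=np.zeros_like(g); m[170:240,240:375]=(g[170:240,240:375]>170); ys,xs=np.nonzero(m)
P=onplane(d,np.c_[xs,ys],14)[:,:2]-p[:2]; P=P@RC; print('ring arc y range',P[:,1].min().round(1),P[:,1].max().round(1),'x min',P[:,0].min().round(1))
E
```

```text
small [524.8 163.1] [51.8 39.5] 84.2
cas [637.  249.7] [40.7 81.9] 84.0
[-4.  2.]
[-1.4 -0.2]
ring arc y range -38.9 29.4 x min -39.1
```

```bash

python3 -m creep '{"translation":[[0,-0.05,0.04],[0,0,0],[0.06,0,0],[0.06,0,0],[0.06,0,0],[0,0,0]],"delta_rot":[[0,0,0],[0,0,0],[0,0,0],[0,0,0],[0,0,0],[0,0,0]]}'
```

```text
t: 20.62
position: [629.2, 147.6, 196.9]
ee_rot: [0.706, 0.037, 0.706, -0.037]
ft_force: [-3.2, -0.1, 3.8]
grip_width: 0.546
```

```bash

python3 -m creep '{"translation":[[0,0,0],[0,0,0],[0,0,0]],"delta_rot":[[0,0,0],[0,0,0],[0,0,0]]}' -0.55
python3 -m creep '{"translation":[[-0.5,0,0],[-0.8,0,0],[-0.8,0,0],[-0.8,-0.4,-0.5],[-0.8,-0.8,-0.5],[0,-0.8,-0.5],[0,0,0]],"delta_rot":[[0,0,0],[0,0,0],[0,0,0],[0,0,0],[0,0,0],[0,0,0],[0,0,0]]}'
python3 - <<'E'
from m import *
rel(); d=snap('wrist'); np.savez('w8.npz',**d); cv2.imwrite('pics/w8.png',d['pixels'])
C=cloud(d); m=(d['depth']>0)&(C[...,2]>45)&(C[...,2]<60); P=(C[...,:2]-[580.5,203.5])@RC
m&=(P[...,0]>5)&(P[...,0]<100)&(P[...,1]<0)&(P[...,1]>-105); print(m.sum(), C[m][:,2].mean(), cv2.minAreaRect(C[m][:,:2].astype(np.float32)))
nests(d,dict(cas=tuple(proj(d,[[636,249,10]])[0].astype(int)),box=tuple(proj(d,[[535,259,10]])[0].astype(int))))
E
```

```text
t: 21.0
position: [629.5, 147.5, 195.5]
ee_rot: [0.706, 0.037, 0.706, -0.037]
ft_force: [-0.8, -0.5, -0.2]
grip_width: 0.769
t: 21.88
position: [543.0, 54.1, 381.4]
ee_rot: [0.706, 0.038, 0.706, -0.038]
ft_force: [-0.7, -0.2, -1.6]
grip_width: 0.77
t 21.88 p [543.   54.1 381.4] rel wheel [-22.1  66.1] ang 108.0 yaw -6.15 tilt [ 0.    -0.001 -1.   ] F [-0.7 -0.2 -1.6] g 0.77
1109 55.09601581542073 ((620.1660766601562, 153.233154296875), (48.487422943115234, 35.09893035888672), 53.85569381713867)
cas [635.6 251.5] [36.9 75.7] 83.9
box [535. 262.] [55.2 55. ] 84.1
```

View pics/w8.png

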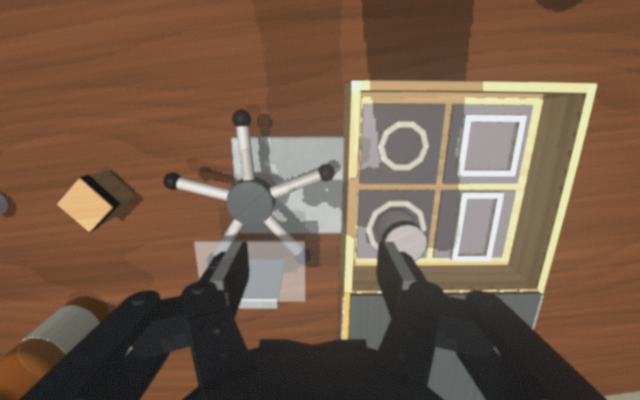

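Big tin stands in its nest: its top is at z 55, where 56 is expected. Next is the plate box, seen at (88,203): hover, turn, then check.

```bash

python3 -m creep '{"translation":[[0,-0.85,0.108],[0,-0.85,0.108],[0,-0.85,0.108],[0,-0.85,0.108],[0,-0.85,0.108],[0,-0.85,0.108],[0.5,0,0],[0.5,0,0]],"delta_rot":[[0,0,0],[0,0,0],[0,0,0],[0,0,0],[0,0,0],[0,0,0],[0,0,0],[0,0,0]]}' -1
python3 -m creep '{"translation":[[0,0,0],[0,0,0],[0,0,0],[0,0,0],[0,0,0],[0,0,0],[0,0,0],[0,0,0]],"delta_rot":[[-0.873,0,0],[-0.873,0,0],[-0.873,0,0],[-0.873,0,0],[-0.873,0,0],[-0.873,0,0],[-0.873,0,0],[0,0,0]]}'
python3 - <<'E'
from m import *
rel(); d=snap('wrist'); np.savez('w9.npz',**d); g=cv2.cvtColor(d['pixels'],cv2.COLOR_BGR2HSV); H,S,V=g[...,0],g[...,1],g[...,2]
roi=np.zeros(H.shape,bool); roi[150:330,200:430]=1; blobs(d,roi&(H>12)&(H<25)&(V>170)&(S>60),46)
E
```

```text
t: 22.92
position: [551.3, -201.6, 329.6]
ee_rot: [0.706, 0.037, 0.706, -0.037]
ft_force: [0.7, -0.5, -0.2]
grip_width: 1.0
t: 23.92
position: [551.1, -200.6, 329.9]
ee_rot: [0.672, -0.219, 0.672, 0.219]
ft_force: [-0.1, 0.4, 0.1]
grip_width: 1.0
t 23.93 p [ 551.1 -200.6  329.9] rel wheel [  12.6 -186.3] ang -86.0 yaw 36.04 tilt [-0.     0.001 -1.   ] F [-0.1  0.4  0.1] g 1.0
px (288, 162, 53, 51) c [ 546.4 -200.2] sz [46.1 46.4] ang 36.1
```

```bash

python3 -m creep '{"translation":[[0.72,0,0],[0.72,0,0],[0.72,0,0],[0.72,0,0],[0,0,0],[0,0,0]],"delta_rot":[[0,0,0],[0,0,0],[0,0,0],[0,0,0],[0,0,0],[0,0,0]]}'
python3 -m creep '{"translation":[[0,0,0],[0,0,0],[0,0,0],[0,0,0],[0,0,0],[0,0,0]],"delta_rot":[[0,0,0],[0,0,0],[0,0,0],[0,0,0],[0,0,0],[0,0,0]]}' 1 60
python3 -m creep '{"translation":[[-0.8,0,0],[-0.8,0,0],[-0.8,0,0],[0,0,0]],"delta_rot":[[0,0,0],[0,0,0],[0,0,0],[0,0,0]]}'
python3 -m creep '{"translation":[[0,0,0],[0,0,0],[0,0,0],[0,0,0],[0,0,0],[0,0,0],[0,0,0],[0,0,0]],"delta_rot":[[0.873,0,0],[0.873,0,0],[0.873,0,0],[0.873,0,0],[0.873,0,0],[0.873,0,0],[0.873,0,0],[0,0,0]]}'
```

```text
t: 24.72
position: [550.8, -201.3, 187.9]
ee_rot: [0.673, -0.219, 0.672, 0.218]
ft_force: [-0.3, -0.5, 0.2]
grip_width: 1.001
t: 25.48
position: [550.9, -201.5, 188.7]
ee_rot: [0.673, -0.22, 0.671, 0.218]
ft_force: [0.9, -0.4, 5.9]
grip_width: 0.526
t: 25.98
position: [551.2, -201.8, 310.8]
ee_rot: [0.674, -0.221, 0.67, 0.217]
ft_force: [0.2, -0.2, -1.2]
grip_width: 0.529
t: 26.98
position: [549.5, -200.9, 304.2]
ee_rot: [0.705, 0.037, 0.708, -0.036]
ft_force: [-0.4, -0.3, -2.3]
grip_width: 0.531
```

```bash

python3 -m creep '{"translation":[[0,0.758,-0.1],[0,0.758,-0.1],[0,0.758,-0.1],[0,0.758,-0.1],[0,0.758,-0.1],[0,0.758,-0.1],[0,0.758,-0.1],[0,0.758,-0.1]],"delta_rot":[[0,0,0],[0,0,0],[0,0,0],[0,0,0],[0,0,0],[0,0,0],[0,0,0],[0,0,0]]}'
python3 -m creep '{"translation":[[0,0.758,-0.1],[0,0.758,-0.1],[0,0.758,-0.1],[0,0.758,-0.1],[0,0,0],[0.6,0,0],[0.5,0,0],[0,0,0]],"delta_rot":[[0,0,0],[0,0,0],[0,0,0],[0,0,0],[0,0,0],[0,0,0],[0,0,0],[0,0,0]]}'
python3 - <<'E'
from m import *
rel(); d=snap('wrist'); np.savez('w10.npz',**d); cv2.imwrite('pics/w10.png',d['pixels'])
E
```

```text
t: 27.98
position: [541.3, 105.8, 305.4]
ee_rot: [0.706, 0.036, 0.707, -0.036]
ft_force: [-0.1, -0.1, -1.7]
grip_width: 0.526
t: 28.98
position: [536.2, 256.1, 247.9]
ee_rot: [0.704, 0.036, 0.709, -0.038]
ft_force: [-0.5, -0.2, -2.2]
grip_width: 0.528
t 28.98 p [536.2 256.1 247.9] rel wheel [-49.9 266.3] ang 101.0 yaw -5.97 tilt [-0.007 -0.003 -1.   ] F [-0.5 -0.2 -2.2] g 0.528
```

View pics/w10.png

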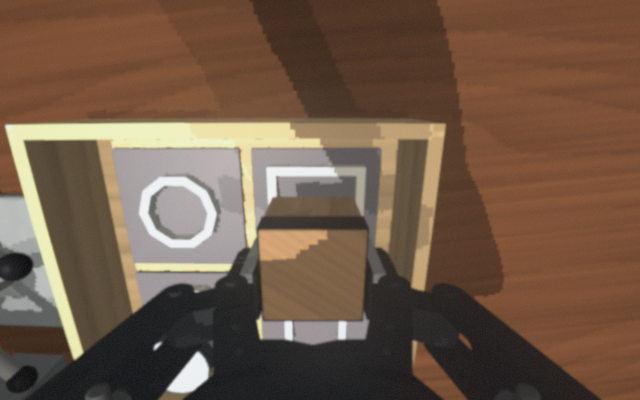

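```bash

python3 -m creep '{"translation":[[0.4,0.03,0.02],[0.3,0,0],[0.1,0,0],[0.06,0,0],[0.06,0,0],[0.06,0,0],[0,0,0]],"delta_rot":[[0,0,0],[0,0,0],[0,0,0],[0,0,0],[0,0,0],[0,0,0],[0,0,0]]}'
```

```text
t: 29.9
position: [538.8, 258.8, 202.6]
ee_rot: [0.706, 0.037, 0.706, -0.037]
ft_force: [-0.0, 0.2, -1.6]
grip_width: 0.527
```

```bash

python3 -m creep '{"translation":[[0.05,0,0],[0.05,0,0],[0,0,0]],"delta_rot":[[0,0,0],[0,0,0],[0,0,0]]}'
```

```text
t: 30.28
position: [539.0, 258.9, 198.7]
ee_rot: [0.706, 0.037, 0.706, -0.037]
ft_force: [-1.3, -0.4, 3.2]
grip_width: 0.526
```

```bash

python3 -m creep '{"translation":[[0,0,0],[0,0,0],[0,0,0],[-0.5,0,0],[-0.8,0,0],[-0.8,0,0],[-0.8,0,0],[0,0,0]],"delta_rot":[[0,0,0],[0,0,0],[0,0,0],[0,0,0],[0,0,0],[0,0,0],[0,0,0],[0,0,0]]}' -0.55
python3 -c "
from m import *
rel(); d=snap('wrist'); np.savez('w11.npz',**d); C=cloud(d); P=(C[...,:2]-[582,202.5])@RC; z=C[...,2]
m=(d['depth']>0)&(z>40)&(z<75)&(P[...,0]<0)&(P[...,0]>-95)&(P[...,1]>0)&(P[...,1]<95); print(m.sum(),np.percentile(z[m],[5,50,95]),cv2.minAreaRect(C[m][:,:2].astype(np.float32)))
nests(d,dict(small=tuple(proj(d,[[527,160,10]])[0].astype(int))))"
python3 -m creep '{"translation":[[0,-0.883,-0.06],[0,-0.883,-0.06],[0,-0.883,-0.06],[0,-0.883,-0.06],[0,-0.883,-0.06],[0,-0.883,-0.06],[0,-0.883,-0.06],[0,-0.883,-0.06]],"delta_rot":[[0,0,0],[0,0,0],[0,0,0],[0,0,0],[0,0,0],[0,0,0],[0,0,0],[0,0,0]]}' -0.4
python3 -m creep '{"translation":[[0,-0.883,-0.06],[0,-0.883,-0.06],[0,-0.883,-0.06],[0,-0.883,-0.06],[0,-0.883,-0.06],[0,-0.883,-0.06],[0,0,0],[0,0,0]],"delta_rot":[[0,0,0],[0,0,0],[0,0,0],[0,0,0],[0,0,0],[0,0,0],[0,0,0],[0,0,0]]}' 
python3 -c "
from m import *
rel(); d=snap('wrist'); np.savez('w12.npz',**d); cv2.imwrite('pics/w12.png',d['pixels'])
V=d['pixels'].max(2); C=cloud(d); z=C[...,2]; m=(d['depth']>0)&(z>42)&(z<52)&(C[...,0]>380)&(C[...,0]<490)&(C[...,1]<-290)&(C[...,1]>-405)&(V<75)
print(m.sum(),cv2.minAreaRect(C[m][:,:2].astype(np.float32)))
roi=np.zeros(V.shape,bool); roi[100:330,210:420]=1; blobs(d,roi&m,46)
"
```

```text
t: 31.28
position: [540.1, 259.3, 347.8]
ee_rot: [0.709, 0.038, 0.703, -0.036]
ft_force: [-0.2, -0.2, 0.7]
grip_width: 0.776
t 31.27 p [540.1 259.3 347.8] rel wheel [-46.4 269.9] ang 100.0 yaw -5.97 tilt [ 0.009  0.003 -1.   ] F [-0.2 -0.2  0.7] g 0.776
2641 [53.82773306 56.0884027  57.21709307] ((535.3074340820312, 261.12884521484375), (46.52499771118164, 46.817115783691406), 84.0164794921875)
small [525.1 160.2] [38.  40.8] 83.9
t: 32.33
position: [477.4, -91.1, 340.7]
ee_rot: [0.705, 0.037, 0.707, -0.036]
ft_force: [-0.4, -1.2, 0.4]
grip_width: 0.702
t: 33.33
position: [432.5, -351.1, 341.0]
ee_rot: [0.705, 0.038, 0.707, -0.036]
ft_force: [-0.1, -0.2, 1.1]
grip_width: 0.702
t 33.33 p [ 432.5 -351.1  341. ] rel wheel [ -89.6 -348.3] ang -104.0 yaw -5.99 tilt [-0.002  0.003 -1.   ] F [-0.1 -0.2  1.1] g 0.702
780 ((429.13897705078125, -345.93572998046875), (65.20503997802734, 26.19115447998047), 1.4054286479949951)
px (302, 190, 31, 30) c [ 447.2 -345.6] sz [29.1 26.3] ang 0.6
```

View pics/w12.png

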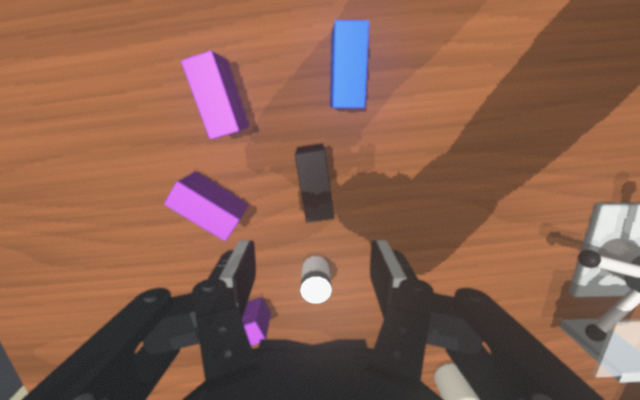

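Box stands in its nest: top 56.1, yaw aligned. The black cassette at (315,183) is the one; blue at (350,65) and purple at (215,95), (207,205), (256,320) stay.

```bash

python3 -m creep '{"translation":[[0,0.06,0],[0,0,0],[0.77,0,0],[0.77,0,0],[0.77,0,0],[0.77,0,0],[0,0,0],[0,0,0]],"delta_rot":[[-0.54,0,0],[-0.54,0,0],[0,0,0],[0,0,0],[0,0,0],[0,0,0],[0,0,0],[0,0,0]]}'
python3 -m creep '{"translation":[[0,0,0],[0,0,0],[0,0,0],[0,0,0],[0,0,0],[0,0,0]],"delta_rot":[[0,0,0],[0,0,0],[0,0,0],[0,0,0],[0,0,0],[0,0,0]]}' 1 60
python3 -m creep '{"translation":[[-0.8,0,0],[-0.8,0,0],[-0.8,0,0],[0,0,0],[0,0,0]],"delta_rot":[[0,0,0],[0,0,0],[0,0,0],[0.54,0,0],[0.54,0,0]]}'
```

```text
t: 34.38
position: [433.8, -348.2, 190.1]
ee_rot: [0.707, -0.01, 0.707, 0.009]
ft_force: [-0.5, 0.0, 1.2]
grip_width: 0.698
t: 35.12
position: [434.0, -349.3, 191.1]
ee_rot: [0.708, -0.01, 0.706, 0.008]
ft_force: [0.8, 0.2, 6.0]
grip_width: 0.319
t: 35.75
position: [433.1, -348.8, 309.3]
ee_rot: [0.706, 0.037, 0.706, -0.038]
ft_force: [-0.5, 0.2, -1.8]
grip_width: 0.318
```

```bash

python3 -m creep '{"translation":[[0,0.879,0.203],[0,0.879,0.203],[0,0.879,0.203],[0,0.879,0.203],[0,0.879,0.203],[0,0.879,0.203],[0,0.879,0.203],[0,0.879,0.203]],"delta_rot":[[0,0,0],[0,0,0],[0,0,0],[0,0,0],[0,0,0],[0,0,0],[0,0,0],[0,0,0]]}'
python3 -m creep '{"translation":[[0,0.879,0.203],[0,0.879,0.203],[0,0.879,0.203],[0,0.879,0.203],[0,0.879,0.203],[0,0.879,0.203],[0.6,0,0],[0,0,0]],"delta_rot":[[0,0,0],[0,0,0],[0,0,0],[0,0,0],[0,0,0],[0,0,0],[0,0,0],[0,0,0]]}'
python3 -m creep '{"translation":[[0.4,0,0],[0.4,0,0],[0,0,0],[0,0,0]],"delta_rot":[[0,0,0],[0,0,0],[0,0,0],[0,0,0]]}'
python3 - <<'E'
from m import *
rel(); d=snap('wrist'); np.savez('w13.npz',**d); cv2.imwrite('pics/w13.png',d['pixels'])
E
```

```text
t: 36.75
position: [550.5, -6.0, 308.2]
ee_rot: [0.706, 0.037, 0.706, -0.037]
ft_force: [1.2, -0.5, -2.1]
grip_width: 0.316
t: 37.75
position: [637.1, 248.7, 274.0]
ee_rot: [0.703, 0.035, 0.709, -0.038]
ft_force: [-0.8, -0.5, -2.1]
grip_width: 0.317
t: 38.25
position: [638.5, 248.3, 239.2]
ee_rot: [0.706, 0.037, 0.706, -0.037]
ft_force: [-0.0, 0.5, -2.6]
grip_width: 0.318
t 38.25 p [638.5 248.3 239.2] rel wheel [ 52.6 269.3] ang 79.0 yaw -6.0 tilt [ 0.  0. -1.] F [-0.   0.5 -2.6] g 0.318
```

View pics/w13.png

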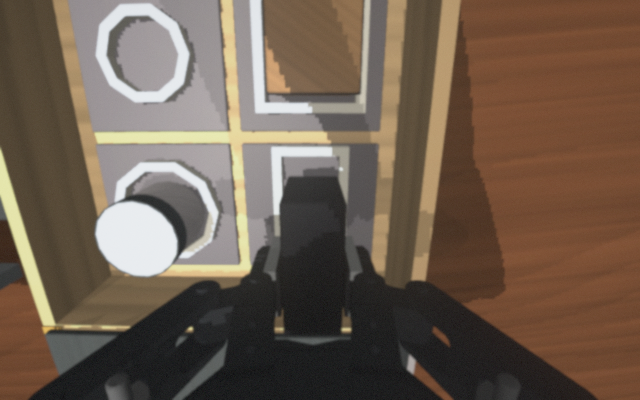

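```bash

python3 -m creep '{"translation":[[0.3,-0.02,0],[0.3,0,0],[0.06,0,0],[0.06,0,0],[0.06,0,0],[0,0,0],[0,0,0]],"delta_rot":[[0,0,0],[0,0,0],[0,0,0],[0,0,0],[0,0,0],[0,0,0],[0,0,0]]}'
```

```text
t: 39.17
position: [638.5, 247.7, 201.2]
ee_rot: [0.707, 0.037, 0.706, -0.037]
ft_force: [-3.1, -0.8, 4.7]
grip_width: 0.317
```

```bash

python3 -m creep '{"translation":[[0,0,0],[0,0,0],[0,0,0],[-0.5,0,0],[-0.8,0,0],[-0.8,0,0],[-0.8,0,0],[0,0,0]],"delta_rot":[[0,0,0],[0,0,0],[0,0,0],[0,0,0],[0,0,0],[0,0,0],[0,0,0],[0,0,0]]}' -0.15
python3 -c "
from m import *
rel(); d=snap('wrist'); np.savez('w14.npz',**d); C=cloud(d); P=(C[...,:2]-[582,202.5])@RC; z=C[...,2]
for sx in (-1,1):
  for sy in(-1,1):
    m=(d['depth']>0)&(z>40)&(z<62)&(abs(P[...,0]-sx*48)<45)&(abs(P[...,1]-sy*48)<45)
    if m.sum()>50: print(sx,sy,m.sum(),np.percentile(z[m],[5,50,95]).round(1),cv2.minAreaRect(C[m][:,:2].astype(np.float32)))"
python3 -m creep '{"translation":[[0,-0.875,-0.045],[0,-0.875,-0.045],[0,-0.875,-0.045],[0,-0.875,-0.045],[0,-0.875,-0.045],[0,-0.875,-0.045],[0,-0.875,-0.045],[0,-0.875,-0.045]],"delta_rot":[[0,0,0],[0,0,0],[0,0,0],[0,0,0],[0,0,0],[0,0,0],[0,0,0],[0,0,0]]}' -0.5
python3 -m creep '{"translation":[[0,-0.875,-0.045],[0,-0.875,-0.045],[0,-0.875,-0.045],[0,-0.875,-0.045],[0,-0.875,-0.045],[0,-0.875,-0.045],[0,0,0],[0,0,0]],"delta_rot":[[0,0,0],[0,0,0],[0,0,0],[0,0,0],[0,0,0],[0,0,0],[0,0,0],[0,0,0]]}' 
python3 -c "
from m import *
rel(); d=snap('wrist'); np.savez('w15.npz',**d); L=d['pixels'].min(2)
roi=np.zeros(L.shape,bool); roi[120:330,230:400]=1; blobs(d,roi&(L>190),46)
C=cloud(d); z=C[...,2]; m=(d['depth']>0)&(z>41)&(z<52)&(abs(C[...,0]-541)<30)&(abs(C[...,1]+358)<30); print(m.sum(),cv2.minAreaRect(C[m][:,:2].astype(np.float32)))
"
```

```text
t: 40.17
position: [639.4, 247.9, 350.2]
ee_rot: [0.709, 0.038, 0.703, -0.036]
ft_force: [1.2, -0.1, 0.5]
grip_width: 0.576
t 40.17 p [639.4 247.9 350.2] rel wheel [ 53.6 269. ] ang 79.0 yaw -5.97 tilt [ 0.009  0.003 -1.   ] F [ 1.2 -0.1  0.5] g 0.576
-1 1 3461 [54.7 56.  57.3] ((535.0527954101562, 261.0024108886719), (46.805870056152344, 46.16200256347656), 84.0675277709961)
1 -1 2256 [48.4 55.9 57.1] ((626.134033203125, 149.94198608398438), (48.335716247558594, 47.604713439941406), 71.06962585449219)
1 1 2234 [54.6 56.1 57.2] ((634.9642944335938, 249.85662841796875), (27.777265548706055, 68.4192886352539), 84.63589477539062)
t: 41.22
position: [583.2, -99.9, 342.2]
ee_rot: [0.705, 0.037, 0.707, -0.037]
ft_force: [-0.1, -0.1, -1.1]
grip_width: 0.747
t: 42.22
position: [543.0, -358.0, 342.7]
ee_rot: [0.705, 0.038, 0.707, -0.036]
ft_force: [-0.4, 0.3, 0.5]
grip_width: 0.75
t 42.23 p [ 543.  -358.   342.7] rel wheel [  21.  -343.7] ang -86.0 yaw -5.99 tilt [-0.002  0.003 -1.   ] F [-0.4  0.3  0.5] g 0.75
px (294, 171, 34, 31) c [ 539.7 -357.1] sz [28.8 30.1] ang 39.4
950 ((541.1704711914062, -356.7540283203125), (31.83460235595703, 32.583831787109375), 83.15641021728516)
```

All three stand at top height 56 in their nests. Small tin next.

```bash

python3 -m creep '{"translation":[[0,-0.02,0.03],[0.77,0,0],[0.77,0,0],[0.77,0,0],[0.77,0,0],[0.04,0,0],[0,0,0]],"delta_rot":[[0,0,0],[0,0,0],[0,0,0],[0,0,0],[0,0,0],[0,0,0],[0,0,0]]}'
python3 -m creep '{"translation":[[0,0,0],[0,0,0],[0,0,0],[0,0,0],[0,0,0],[0,0,0]],"delta_rot":[[0,0,0],[0,0,0],[0,0,0],[0,0,0],[0,0,0],[0,0,0]]}' 1 60
python3 -m creep '{"translation":[[-0.8,0,0],[-0.8,0,0],[-0.8,0,0],[0,0,0],[0,0,0]],"delta_rot":[[0,0,0],[0,0,0],[0,0,0],[0,0,0],[0,0,0]]}'
```

```text
t: 43.15
position: [545.3, -359.2, 190.0]
ee_rot: [0.707, 0.036, 0.706, -0.037]
ft_force: [0.2, -0.3, 0.4]
grip_width: 0.752
t: 43.9
position: [545.7, -360.1, 191.6]
ee_rot: [0.708, 0.036, 0.705, -0.038]
ft_force: [-0.5, 0.6, 5.4]
grip_width: 0.354
t: 44.52
position: [544.5, -359.4, 307.7]
ee_rot: [0.706, 0.037, 0.707, -0.037]
ft_force: [0.8, 0.8, -1.9]
grip_width: 0.355
```

```bash

python3 -m creep '{"translation":[[0,0.855,-0.118],[0,0.855,-0.118],[0,0.855,-0.118],[0,0.855,-0.118],[0,0.855,-0.118],[0,0.855,-0.118],[0,0.855,-0.118],[0,0.855,-0.118]],"delta_rot":[[0,0,0],[0,0,0],[0,0,0],[0,0,0],[0,0,0],[0,0,0],[0,0,0],[0,0,0]]}'
python3 -m creep '{"translation":[[0,0.855,-0.118],[0,0.855,-0.118],[0,0.855,-0.118],[0,0.855,-0.118],[0,0,0],[0.7,0,0],[0.7,0,0],[0,0,0]],"delta_rot":[[0,0,0],[0,0,0],[0,0,0],[0,0,0],[0,0,0],[0,0,0],[0,0,0],[0,0,0]]}'
python3 -m creep '{"translation":[[0,0,0],[0,0,0]],"delta_rot":[[0,0,0],[0,0,0]]}'
python3 - <<'E'
from m import *
rel(); d=snap('wrist'); np.savez('w16.npz',**d); cv2.imwrite('pics/w16.png',d['pixels'])
E
```

```text
t: 45.52
position: [532.2, -12.9, 305.8]
ee_rot: [0.704, 0.037, 0.708, -0.037]
ft_force: [0.3, -1.0, -1.4]
grip_width: 0.354
t: 46.52
position: [525.0, 156.8, 233.3]
ee_rot: [0.702, 0.036, 0.71, -0.038]
ft_force: [-0.5, 0.2, -1.1]
grip_width: 0.355
t: 46.78
position: [528.5, 158.0, 240.6]
ee_rot: [0.707, 0.037, 0.705, -0.037]
ft_force: [-0.2, -0.8, -1.3]
grip_width: 0.351
t 46.77 p [528.5 158.  240.6] rel wheel [-47.3 167.9] ang 106.0 yaw -6.0 tilt [ 0.003  0.    -1.   ] F [-0.2 -0.8 -1.3] g 0.351
```

View pics/w16.png

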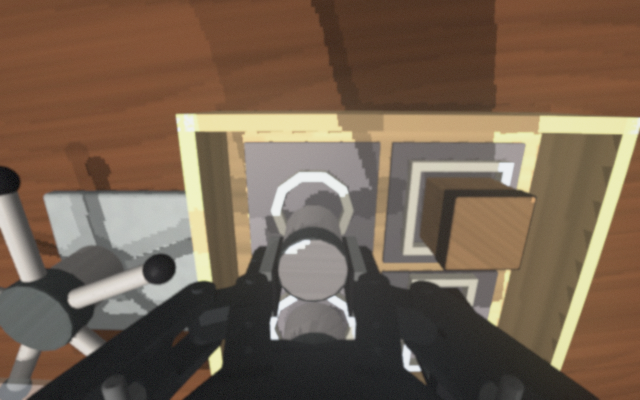

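The tin (313,268) is centred over its ring (272–352). Lowering.

```bash

python3 -m creep '{"translation":[[0.3,0,0],[0.3,0,0],[0.06,0,0],[0.06,0,0],[0.06,0,0],[0.03,0,0],[0,0,0]],"delta_rot":[[0,0,0],[0,0,0],[0,0,0],[0,0,0],[0,0,0],[0,0,0],[0,0,0]]}'
```

```text
t: 47.7
position: [527.4, 158.2, 201.6]
ee_rot: [0.706, 0.037, 0.706, -0.037]
ft_force: [-6.0, -2.1, 12.8]
grip_width: 0.354
```

```bash

python3 -m creep '{"translation":[[0,0,0],[0,0,0],[0,0,0],[-0.5,0,0],[-0.8,0,0],[-0.8,0,0],[-0.9,0,0],[0,0,0]],"delta_rot":[[0,0,0],[0,0,0],[0,0,0],[0,0,0],[0,0,0],[0,0,0],[0,0,0],[0,0,0]]}' -0.2
python3 -m creep '{"translation":[[0,-0.7,0.39],[0,-0.7,0.39],[0,-0.7,0.4],[0,0,0],[0,0,0],[0,0,0]],"delta_rot":[[0,0,0],[0,0,0],[0,0,0],[0,0,0],[0,0,0],[0,0,0]]}' 1 40
python3 -c "
from m import *
rel(); d=snap('wrist'); np.savez('w17.npz',**d); C=cloud(d); P=(C[...,:2]-[582,202.5])@RC; z=C[...,2]
for sx in (-1,1):
  for sy in(-1,1):
    m=(d['depth']>0)&(z>40)&(z<62)&(abs(P[...,0]-sx*48)<45)&(abs(P[...,1]-sy*48)<45)
    if m.sum()>50: print(sx,sy,m.sum(),np.percentile(z[m],[5,50,95]).round(1),cv2.minAreaRect(C[m][:,:2].astype(np.float32)))
cv2.imwrite('pics/w17.png',d['pixels'])
arc(62,95,283,14); arc(62,119,283,14)"
```

```text
t: 48.7
position: [529.1, 158.4, 353.3]
ee_rot: [0.709, 0.038, 0.703, -0.036]
ft_force: [0.8, 0.7, 0.7]
grip_width: 0.603
t: 49.45
position: [575.0, 48.5, 347.7]
ee_rot: [0.706, 0.036, 0.707, -0.036]
ft_force: [-0.1, 0.2, 0.5]
grip_width: 0.001
t 49.45 p [575.   48.5 347.7] rel wheel [10.4 63.9] ang 81.0 yaw -5.89 tilt [-0.001  0.    -1.   ] F [-0.1  0.2  0.5] g 0.001
-1 -1 1336 [47.5 55.8 57.1] ((522.2071533203125, 160.28369140625), (33.719818115234375, 31.989519119262695), 84.04801940917969)
-1 1 3338 [44.8 55.9 57.2] ((534.8289794921875, 260.5093078613281), (49.11805725097656, 46.754756927490234), 83.71224212646484)
1 -1 2100 [46.4 55.7 57. ] ((626.7406005859375, 150.61370849609375), (48.96784973144531, 47.706993103027344), 30.11450958251953)
1 1 2559 [42.9 55.7 57. ] ((634.26123046875, 249.25375366210938), (29.869619369506836, 67.99189758300781), 84.6800308227539)
[[-0.06, -0.28], [-0.12, -0.26], [-0.18, -0.23], [-0.23, -0.18], [-0.26, -0.12], [-0.28, -0.06], [-0.29, 0.01], [-0.28, 0.08], [-0.25, 0.14], [-0.21, 0.2], [-0.16, 0.24], [-0.1, 0.27], [-0.04, 0.29], [0.03, 0.29]]
[[-0.17, -0.24], [-0.22, -0.19], [-0.26, -0.13], [-0.29, -0.07], [-0.3, 0.0], [-0.29, 0.07], [-0.26, 0.14], [-0.22, 0.2], [-0.17, 0.24], [-0.11, 0.28], [-0.04, 0.29], [0.03, 0.29]]
```

No more pictures to view, so I check spoke angles numerically from depth before descending.

```bash
cat > sp.py <<'E'
from m import *
def spokes(cam='side'):
    d=snap(cam); C=cloud(d); z=C[...,2]; T=np.array([559.7,-11.3]); P=(C[...,:2]-T)@RC-(np.array([-3,2]) if cam=='wrist' else 0)
    r=np.hypot(P[...,0],P[...,1]); m=(d['depth']>0)&(z>54)&(z<73)&(r>35)&(r<78)
    a=np.degrees(np.arctan2(P[...,1],P[...,0]))[m]%360; h=np.histogram(a,36,(0,360))[0]
    # phase modulo 72
    ph=np.degrees(np.angle(np.exp(1j*np.radians(a*5)).mean()))/5%72; print(cam,'n',m.sum(),'phase mod 72:',ph.round(1),'hist',h.tolist())
def hatch():
    d=snap('side'); C=cloud(d); z=C[...,2]; P=(C[...,:2]-[585,197.4])@RC
    m=(d['depth']>0)&(z>66)&(z<73)&(abs(P[...,1])<105)&(P[...,0]>-140); x=P[...,0][m]
    y=P[...,1][m]; s=abs(y-40)<40; print('hatch x range',np.percentile(x[s],[1,99]).round(1))
E
python3 -c "
from sp import *
spokes('wrist'); spokes('side'); hatch()"
```

```text
wrist n 2645 phase mod 72: 39.0 hist [0, 0, 0, 89, 182, 0, 0, 0, 0, 0, 190, 495, 14, 0, 0, 0, 0, 212, 567, 15, 0, 0, 0, 0, 163, 525, 17, 0, 0, 0, 0, 34, 107, 35, 0, 0]
side n 273 phase mod 72: 40.6 hist [0, 0, 2, 8, 3, 0, 0, 0, 0, 0, 8, 57, 1, 0, 0, 0, 0, 0, 46, 36, 0, 0, 0, 0, 3, 49, 8, 0, 0, 0, 0, 32, 20, 0, 0, 0]
hatch x range [105.5 778.8]
```

```bash

python3 -m creep '{"translation":[[0.9,0,0],[0.9,0,0],[0.9,0,0],[0,0,0],[0,0,-0.28],[0,-0.06,-0.28],[0,-0.12,-0.26],[0,-0.18,-0.23]],"delta_rot":[[0,0,0],[0,0,0],[0,0,0],[0,0,0],[0,0,0],[0,0,0],[0,0,0],[0,0,0]]}'
python3 -m creep '{"translation":[[0,-0.23,-0.18],[0,-0.26,-0.12],[0,-0.28,-0.06],[0,-0.29,0.01],[0,-0.28,0.08],[0,-0.25,0.14],[0,-0.21,0.2]],"delta_rot":[[0,0,0],[0,0,0],[0,0,0],[0,0,0],[0,0,0],[0,0,0],[0,0,0]]}'
python3 -m creep '{"translation":[[0,-0.16,0.24],[0,-0.1,0.27],[0,-0.04,0.29],[0,0.03,0.29],[0,0,0]],"delta_rot":[[0,0,0],[0,0,0],[0,0,0],[0,0,0],[0,0,0]]}'
python3 -c "
from sp import *
rel(); spokes('side'); hatch()"
```

```text
t: 50.65
position: [526.7, 36.6, 218.1]
ee_rot: [0.713, 0.038, 0.699, -0.034]
ft_force: [13.0, 7.4, -4.1]
grip_width: -0.001
t: 51.52
position: [514.6, -51.3, 215.2]
ee_rot: [0.705, 0.04, 0.707, -0.031]
ft_force: [-5.4, 13.9, 0.2]
grip_width: -0.001
t: 52.15
position: [566.4, -72.8, 213.6]
ee_rot: [0.703, 0.037, 0.709, -0.036]
ft_force: [-7.4, 0.9, 0.0]
grip_width: -0.003
t 52.15 p [566.4 -72.8 213.6] rel wheel [ 14.5 -57.6] ang -76.0 yaw -5.89 tilt [-0.008  0.002 -1.   ] F [-7.4  0.9  0. ] g -0.003
side n 225 phase mod 72: 15.4 hist [0, 0, 0, 0, 0, 0, 0, 3, 25, 7, 0, 0, 0, 0, 0, 22, 57, 3, 0, 0, 0, 0, 15, 52, 0, 0, 0, 27, 10, 4, 0, 0, 0, 0, 0, 0]
hatch x range [-25.7 781.4]
```

```bash

python3 -m creep '{"translation":[[0,0,-0.16],[-0.8,0,0],[-0.8,0,0],[0,0.572,-0.173],[0,0.572,-0.173],[0,0.572,-0.173],[0,0.572,-0.173],[0,0,0]],"delta_rot":[[0,0,0],[0,0,0],[0,0,0],[0,0,0],[0,0,0],[0,0,0],[0,0,0],[0,0,0]]}'
python3 -m creep '{"translation":[[0.8,0,0],[0.8,0,0],[0,0,0],[0,-0.17,-0.24],[0,-0.22,-0.19],[0,-0.26,-0.13],[0,-0.29,-0.07],[0,-0.3,0]],"delta_rot":[[0,0,0],[0,0,0],[0,0,0],[0,0,0],[0,0,0],[0,0,0],[0,0,0],[0,0,0]]}'
python3 -m creep '{"translation":[[0,-0.29,0.07],[0,-0.26,0.14],[0,-0.22,0.2],[0,-0.17,0.24],[0,-0.11,0.28],[0,0,0]],"delta_rot":[[0,0,0],[0,0,0],[0,0,0],[0,0,0],[0,0,0],[0,0,0]]}'
python3 -c "
from sp import *
rel(); spokes('side'); hatch()"
```

```text
t: 53.25
position: [538.0, 46.0, 296.0]
ee_rot: [0.708, 0.036, 0.704, -0.036]
ft_force: [-0.1, -0.2, 0.2]
grip_width: -0.001
t: 54.25
position: [502.0, -11.2, 216.9]
ee_rot: [0.71, 0.041, 0.702, -0.03]
ft_force: [3.0, 15.5, -0.7]
grip_width: -0.003
t: 55.0
position: [538.2, -70.3, 212.8]
ee_rot: [0.703, 0.038, 0.709, -0.035]
ft_force: [-4.9, 3.4, -2.5]
grip_width: -0.006
t 55.0 p [538.2 -70.3 212.8] rel wheel [-13.8 -58.1] ang -103.0 yaw -5.94 tilt [-0.007  0.004 -1.   ] F [-4.9  3.4 -2.5] g -0.006
side n 207 phase mod 72: 59.2 hist [0, 0, 0, 0, 0, 0, 0, 0, 0, 0, 0, 0, 9, 62, 3, 0, 0, 0, 0, 2, 65, 14, 0, 0, 6, 15, 15, 4, 0, 0, 0, 0, 0, 11, 1, 0]
hatch x range [-107.5  781.1]
```

```bash

python3 -m creep '{"translation":[[0,0,0.1],[0,0,0.1],[0,0,0]],"delta_rot":[[0,0,0],[0,0,0],[0,0,0]]}'
for i in 1 2 3 4; do python3 -m creep '{"translation":[[0,0.01,0.08],[0,0,0]],"delta_rot":[[0,0,0],[0,0,0]]}'|grep -E 'pos|ft_'; done
python3 -c "
from sp import *
rel(); spokes('side'); hatch()"
```

```text
t: 55.48
position: [547.2, -71.2, 212.9]
ee_rot: [0.703, 0.038, 0.71, -0.035]
ft_force: [-7.6, 4.7, 0.4]
grip_width: 0.002
position: [551.0, -71.2, 212.9]
ft_force: [-8.9, 4.4, 0.5]
position: [553.7, -70.9, 212.7]
ft_force: [-13.2, 4.1, 3.9]
position: [555.2, -70.8, 212.5]
ft_force: [-22.6, 4.5, 8.9]
position: [556.8, -70.6, 212.4]
ft_force: [-31.3, 4.5, 16.9]
t 56.48 p [556.8 -70.6 212.4] rel wheel [  4.7 -56.5] ang -85.0 yaw -5.97 tilt [-0.031  0.003 -1.   ] F [-31.3   4.5  16.9] g 0.001
side n 201 phase mod 72: 1.9 hist [0, 0, 0, 0, 0, 0, 0, 0, 0, 0, 0, 0, 0, 1, 48, 31, 0, 0, 0, 0, 0, 26, 45, 0, 0, 0, 25, 15, 10, 0, 0, 0, 0, 0, 0, 0]
hatch x range [-117.8  781. ]
```

```bash

python3 -m creep '{"translation":[[0,0,-0.4],[0,-0.2,-0.1],[-0.8,0,0],[-0.8,0,0],[-0.8,0,0],[-0.8,0,0],[0,-0.5,-0.5],[0,0,0]],"delta_rot":[[0,0,0],[0,0,0],[0,0,0],[0,0,0],[0,0,0],[0,0,0],[0,0,0],[0,0,0]]}'
python3 -c "
from sp import *
rel(); spokes('side'); spokes('wrist'); hatch()
d0=dict(np.load('side0.npz')); d=snap('side'); C=cloud(d); z=C[...,2]
for n,x,y in (('amber',722,-294),('white',728,-196),('beaker',357,318)):
    for e in (d0,d):
        C=cloud(e); m=(e['depth']>0)&(C[...,2]>60)&(np.hypot(C[...,0]-x,C[...,1]-y)<60); print(n,m.sum(),np.median(C[m],0).round(1))
"
```

```text
t: 57.58
position: [512.9, -103.3, 376.0]
ee_rot: [0.708, 0.037, 0.704, -0.039]
ft_force: [0.3, -0.6, -0.7]
grip_width: -0.003
t 57.58 p [ 512.9 -103.3  376. ] rel wheel [-35.5 -93.6] ang -111.0 yaw -6.13 tilt [ 0.005 -0.002 -1.   ] F [ 0.3 -0.6 -0.7] g -0.003
side n 272 phase mod 72: 1.9 hist [0, 0, 0, 0, 0, 0, 16, 31, 0, 0, 0, 0, 0, 1, 43, 36, 0, 0, 0, 0, 0, 30, 43, 2, 0, 0, 0, 7, 55, 3, 0, 0, 0, 0, 2, 3]
wrist n 2178 phase mod 72: 0.5 hist [17, 0, 0, 0, 0, 0, 73, 388, 32, 0, 0, 0, 0, 11, 458, 131, 0, 0, 0, 0, 27, 418, 89, 0, 0, 0, 0, 65, 389, 30, 0, 0, 0, 0, 0, 50]
hatch x range [-117.2  779.8]
amber 1190 [ 711.4 -306.3  112.5]
amber 1195 [ 711.1 -306.2  112.5]
white 180 [ 724.1 -202.2   69.8]
white 184 [ 724.5 -202.6   69.4]
beaker 168 [358.7 320.8  66.8]
beaker 178 [356.6 325.9  66.1]
```

```bash
python3 -c "
from cell import job; print(job.finish_job())"
```

```text
the job is handed in; nothing more can be done
None
```

I opened the hatch, stood all four things in their nests and shut the hatch again, and handed the job in at about 58 s of robot time. I turned the wheel to its stop both ways by the spokes only.

- **Order:** three strokes opened the hatch. I then placed the big tin, plate box, black cassette and small tin, and two strokes shut it.
- **Things in the nests:** before closing, all four tops measured 55.7–55.9 mm above the bench (56 expected), with the box and cassette square to the chest.
- **Hatch:** pushing force rose with almost no further movement, to 42 N at the open stop and about 35 N at the shut stop. After I let go, the spokes stood 0.5° (wrist camera) and 1.9° (side camera) from the shut position. The side camera had read about 1.6° high at the open stop, so the two agree.
- **Bystanders:** both bottles measured within 0.5 mm of where they started. The beaker read about 5 mm off; I put that down to depth noise on glass, since the arm never went near it. I did not measure the blue and purple look-alikes again, though the arm never reached for them.
- **Checks that fell short:**
  - The wrist and side cameras disagreed by about 4 mm, which I corrected from the grasps.
  - I had used up the picture limit, so the last checks, including the closing, were by numbers only.
  - I could not see inside the chest once it was shut.

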